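# Feed the setting block down the clamp lane and clamp it

## Robot

A 7-joint arm with a two-finger parallel gripper is mounted at the origin on the work surface. World frame = base frame: x ahead of the robot, y to its left, z up, the work surface at z = 0. Lengths are in m, angles in rad, forces in N, time in s.
With the tool pointing down it reaches from about 0.4 to 0.875 m from the base axis. Payload 19.3 kg.
Tool frame: the origin (TCP) lies midway between the tips of the shut fingers; the grasp point (between the pads) lies 19 mm behind it; z points along the fingers, y is the direction in which the jaws open and shut (so a half turn about z gives the same grasp; the last joint's range is limited). The gripper opens to 85 mm and grips with 20 to 120 N. Pads are 22 mm wide; open, the fingers measure 114 mm over their backs; the gripper's body (76 mm by 85 mm) begins 54 mm behind the grasp point. The pads swing forward as they close: fully open they stand 13 mm farther back than shut.
Start: joints at [1.272, 0.521, -0.036, 1.599, 0.021, 1.021, -0.113], TCP at [0.142, -0.609, 0.203] pointing down, gripper open.
Joint ranges: [-2.91, 2.91], [-0.3, 2.13], [-1.5, 1.42], [0.17, 2.43], [-1.26, 4.41], [0.16, 1.93], [-2.52, 2.52]. Speed limits (rad/s): [1.89, 1.89, 2.39, 2.39, 3.01, 3.01, 3.01].

## Interface

Orientations are given as [roll, pitch, yaw] about the fixed x, y, z axes, in that order (R = Rz(yaw) Ry(pitch) Rx(roll)).
In Python, from workcell import bot gives the robot as it stands.
- The arm moves only by the tool servo_tool, never from a script. Its argument "plan" is a list of rows, each a list of 5 numbers: the shift along the world's x, y, z in mm, then the turn about the world's z in rad, then the gripper's target within -1 to 1 (shut at 1, half-way at 0, fully open at -1). In form: [[tx, ty, tz, yaw, jaw], ...]. A call has exactly 10 rows; each row is the pose to reach, as a shift and turn from the pose commanded when the call began; what a row does not reach only later rows make up. A row lasts 1/12 s, in which the tool goes at most 41.7 mm and 7.16 degrees, less where a joint would pass 70% of its speed; a pose out of reach is approached as far as the arm can. A call with a gripper value outside its range is refused whole. The fingers move at their own pace and stop on an object; "squeeze" is the grip in N (left out, the last holds). Time passes only in rows, so rows that repeat a pose let the fingers close, or fill a call up. It gives the time, the measured TCP pose, the force and the opening at its end, in the units of the state.
- bot.observe(): the state, without advancing time (a new reading comes with each control period).
- bot.grab_frame(name): name is "side" or "top" or "wrist"; returns the picture (384x512x3 uint8, blue, green, red); there is no depth.
- bot.calibration(name): a dict with "fx", "fy", "cx", "cy" (pixels), "T" (4x4, takes a point from camera to world coordinates). Camera axes: x right, y down, z forward; pixel columns grow to the right and rows downward; lengths in m; the calibration is good to about 2 mm. A picture is of the moment at which its call begins: read the wrist's pose just before it. calibration takes no time and is no camera call; for the wrist camera it gives the pose at the moment of the call.
- bot.job_done(): hands the job in, once; it reports no verdict.
The state is a dict: "clock": time; "qpos": joint angles; "qd": joint speeds; "joint_efforts": joint torques, N m; "position": TCP position; "tool_rot": TCP orientation; "force": force on the tool from outside, world axes, zero at the start; "moment": the same for the moment, N m; "grip_width": finger opening in m.
Only numpy, scipy, OpenCV 4.12 (cv2) and the standard library are available. Lean on these libraries where they do the work, as an engineer would, in place of code of your own. Each camera call takes 0.05 s, during which the arm holds its last target.

## Task

Without picking anything up, push the orange setting block along the clamp bed and down the lane between the two aluminium guide rails until it sits square against the steel stop, then press the red lever paddle down until the jaw foot rests on the block, and leave it so. The rails are only lightly set, so neither the block nor the robot may touch either rail; the block must never be lifted or tipped. Leave the other things lying on the bench alone.

Things in the scene. Friction and masses are not known exactly. Their poses are not given: they have to be found in the camera images.
- clamp_bed: Cast iron breaker clamp, fixed. Dark bed 320 (x) x 200 (y) x 10 mm thick; origin at the centre of its underside; +x is the feed direction. In its frame (mm): bed top z 10; a yellow line at x=0 marks the lane mouth; lane centre line y=0, from x=0 to the stop face at x=100. Before the mouth (x -160 to 0) the bed is open. A block fully home has its centre at x=60.
- stop_face (a point): Middle of the steel stop's face at bed-top height, clamp frame (100, 0, 10) mm. The stop is 16 thick, 60 wide, 24 mm high. Site axes as the clamp's.
- lever_pivot (a point): Lever pivot, clamp frame (82, 85, 72) mm, between two post plates (x 62-102, y 70-100, top z 85). From it the arm (18 wide, 14 thick) runs to the right (-y) across above the lane at x 73-91, rising when raised. A rubber jaw foot (24 mm diameter) hangs under it over (82, 0), its underside over 70 mm above the bench wherever the lever starts, so the block passes under.
- rail_left: Left (+y of the clamp) aluminium guide rail, 100 long (x) x 10 wide x 10 mm high, fixed on the bed; occupies clamp frame x 0-100, y 36 to 46, z 10-20. Origin: centre of its underside. Must not be touched.
- rail_right: Right guide rail, the same, at clamp frame y -46 to -36, so the lane is 72 mm wide. Must not be touched.
- setting_block: Orange nylon setting block, 80 (x, along the lane) x 50 (y) x 40 mm (z), about 0.18 kg, loose; origin at the centre of its underside. It starts on the open part of the bed before the lane mouth, a little off the centre line and a little askew; its +x end is the leading end. It stands 30 mm higher than the rails, so it can be pushed above them.
- lever (a joint): Angle of the clamp's lever (rad): 0 fully raised, grows as it is pressed down; 0.35 with the arm level, which is where the rubber jaw foot rests on the block when the block is home (end of travel without a block 0.45). About 3 N on the paddle moves it; it stays where it is left.
- paddle_top (a point): Centre of the top face of the red paddle (40 x 40 x 14 mm) at the lever's free end, right (-y) of the clamp, 205 mm from the pivot along the arm, at clamp frame x=82. Raised (lever 0) it is at about y -105, z 149 mm; it descends in an arc about the pivot to about y -120, z 79 mm when the arm is level.
- pink_glass: Bystander: pink glass offcut 90 x 60 x 8 mm lying on the bench right of the clamp. Origin: centre of underside.
- spacer_bar: Bystander: red plastic spacer bar section 120 x 16 x 12 mm. Origin: centre of underside.
- wedge_1: Bystander: black rubber glazing wedge 60 x 20 x 15 mm, on the bench left of the clamp. Origin: centre of underside.
- wedge_2: Bystander: a second black rubber glazing wedge, the same.
- suction_lifter: Bystander: glass suction lifter, 116 mm disc with blue handle, 75 mm high. Origin: centre of underside.
- glass_cutter: Bystander: glass cutter with wooden handle and brass head, about 135 mm long, 16 mm thick. Origin: underside, mid-length.
Mind the look-alikes: they are no part of the job. What is meant by the setting_block is not blue, and is the larger of those in its own colour.

How it is judged:
By the outcome, as a careful person would: the job done as asked, in the order asked, and still so for the second after the job is handed in, with the robot touching nothing.
It also fails if it takes over 72 s, if anything falls off the work surface, if the arm or the gripper's body presses on something with over 40 N, if the wrist force passes 120 N, or if a joint passes its speed limit or range.

## Working session

There is one attempt and no reset: what is moved stays moved. The work goes in short steps, Python scripts to look and compute and a tool call to move; the robot and the scene stay as the last step left them, time stands still between calls to the robot, and variables do not carry over. Pictures are saved under pics/ and viewed, and the job is handed in when it is done.

Besides the shell and the picture viewer there is one more tool, called after "Emit:" as name([rows], argument=value, ...), one row to a line, values as JSON. servo_tool: Moves the arm, as the interface text tells. Its arguments: {"type":"object","properties":{"plan":{"type":"array","items":{"type":"array","items":{"type":"number"}}},"squeeze":{"type":"number"}},"required":["plan"]}

```bash
ls; mkdir -p pics; python3 - <<'E'
from workcell import bot
import cv2
s=bot.observe(); print({k:s[k] for k in('clock','position','tool_rot','force','grip_width')})
for n in('top','side','wrist'):
    c=bot.calibration(n); print(n,c)
    cv2.imwrite(f'pics/{n}0.png',bot.grab_frame(n))
E
```

```text
pics
{'clock': 0.0, 'position': array([ 0.14163821, -0.6083527 ,  0.20231652]), 'tool_rot': array([-3.14044757e+00,  7.80217688e-05,  2.28804133e-01]), 'force': array([ 0.16962137, -1.33766524, -0.37509597]), 'grip_width': 0.08541439256006592}
top {'fx': 431.6812805865955, 'fy': 431.6812805865955, 'cx': 252.97849465020067, 'cy': 192.2753191049403, 'T': array([[-0.15170527, -0.96652628,  0.20691174,  0.27184524],
       [-0.98841444,  0.14934501, -0.02707336,  0.00570361],
       [-0.00473412, -0.20862172, -0.97798495,  1.23309026],
       [ 0.        ,  0.        ,  0.        ,  1.        ]])}
side {'fx': 390.415336674036, 'fy': 390.415336674036, 'cx': 252.20905965316246, 'cy': 191.2925861495472, 'T': array([[-0.9953157 , -0.07092999,  0.0656932 ,  0.4455483 ],
       [-0.0964296 ,  0.67966688, -0.72715491,  0.76248807],
       [ 0.0069276 , -0.73008347, -0.68332286,  0.86168364],
       [ 0.        ,  0.        ,  0.        ,  1.        ]])}
wrist {'fx': 284.20145422005004, 'fy': 284.20145422005004, 'cx': 256.5362481974301, 'cy': 191.62582428744668, 'T': array([[ 0.22699618, -0.9360958 , -0.26869573,  0.21072944],
       [-0.97389476, -0.21855856, -0.06132825, -0.59330004],
       [-0.00131663,  0.27560264, -0.96127075,  0.37431464],
       [ 0.        ,  0.        ,  0.        ,  1.        ]])}
```

View pics/top0.png

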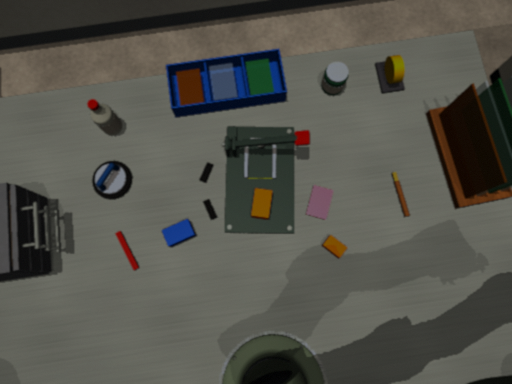

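View pics/side0.png

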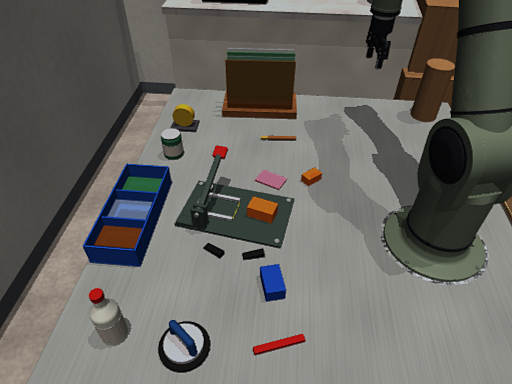

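View pics/wrist0.png

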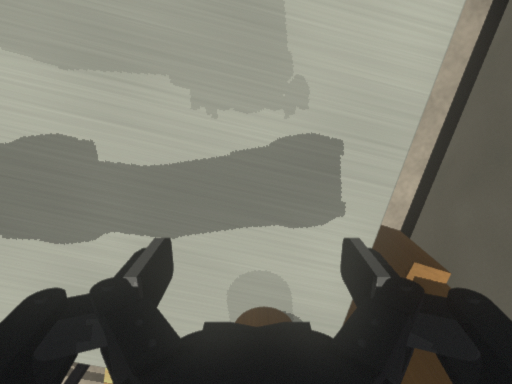

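Candidates for the block: the orange one on the bed at top (262,203), the small orange one on the bench at (335,246), and the blue one at (179,233). I choose the one on the bed. I'll check it in a close crop and measure.

```bash
cat > h.py <<'E'
import numpy as np,cv2
def ray(c,u,v):
    d=c['T'][:3,:3]@np.array([(u-c['cx'])/c['fx'],(v-c['cy'])/c['fy'],1.]); return c['T'][:3,3],d
def onz(c,u,v,z):
    o,d=ray(c,u,v); return o+d*(z-o[2])/d[2]
def proj(c,P):
    p=np.linalg.inv(c['T'])@np.r_[P,1]; return np.array([c['fx']*p[0]/p[2]+c['cx'],c['fy']*p[1]/p[2]+c['cy']])
def orange(im):
    h=cv2.cvtColor(im,cv2.COLOR_BGR2HSV); return cv2.inRange(h,(8,150,70),(22,255,255))
E
python3 - <<'E'
from workcell import bot
from h import *
im=cv2.imread('pics/top0.png'); cv2.imwrite('pics/top0c.png',cv2.resize(im[115:245,210:350],None,fx=5,fy=5,interpolation=cv2.INTER_CUBIC)[:600])
im2=cv2.imread('pics/side0.png'); cv2.imwrite('pics/side0c.png',cv2.resize(im2[135:255,165:335],None,fx=4.6,fy=4.6,interpolation=cv2.INTER_CUBIC))
for n,i in(('top',im),('side',im2)):
    c=bot.calibration(n)
    m=orange(i)
    for k in cv2.findContours(m,0,1)[0]:
        a=cv2.contourArea(k)
        if a>80: print(n,a,cv2.boundingRect(k),cv2.minAreaRect(k), cv2.mean(i,cv2.drawContours(np.zeros(m.shape,np.uint8),[k],0,255,-1))[:3])
E
```

```text
top 261.0 (323, 235, 24, 23) ((334.5000305175781, 246.0), (21.663331985473633, 13.243576049804688), 37.87498474121094) (4.638888888888888, 71.66666666666666, 120.375)
top 483.5 (251, 188, 22, 30) ((261.41998291015625, 202.5600128173828), (18.526199340820312, 28.42569351196289), 8.130102157592773) (3.6420454545454546, 76.63068181818183, 119.84848484848486)
top 103.0 (395, 179, 14, 37) ((401.4810485839844, 197.31353759765625), (37.64299392700195, 3.8231165409088135), 72.89727020263672) (20.914893617021278, 52.07801418439716, 93.68085106382979)
top 868.5 (430, 108, 82, 99) ((470.6800842285156, 152.65362548828125), (105.8476791381836, 53.80213928222656), 72.47443389892578) (17.35777126099707, 46.02932551319648, 85.64711632453567)
top 642.0 (177, 69, 26, 35) ((189.58050537109375, 86.33372497558594), (32.31475067138672, 21.554553985595703), 82.14668273925781) (3.827089337175792, 34.60086455331412, 77.28818443804035)
side 722.0 (95, 226, 46, 22) ((117.54410552978516, 236.4264678955078), (43.94710159301758, 20.094482421875), 4.398705005645752) (15.861182519280204, 48.7879177377892, 101.56169665809767)
side 533.5 (247, 196, 31, 28) ((261.318359375, 209.096923828125), (29.199350357055664, 20.96363639831543), 16.927513122558594) (18.311418685121108, 72.08823529411765, 142.37197231833912)
side 212.5 (301, 168, 21, 18) ((311.16510009765625, 176.2971649169922), (13.69512939453125, 21.3682861328125), 60.945396423339844) (16.376569037656903, 65.56485355648535, 135.5523012552301)
side 280.0 (173, 106, 21, 20) ((182.82057189941406, 115.83234405517578), (20.017786026000977, 18.713947296142578), 4.39870548248291) (14.171974522292995, 71.62101910828027, 95.02229299363057)
side 251.0 (222, 91, 74, 22) ((258.75714111328125, 101.757568359375), (73.056640625, 19.579769134521484), 1.6846843957901) (33.235955056179776, 64.16011235955057, 112.4438202247191)
```

View pics/top0c.png

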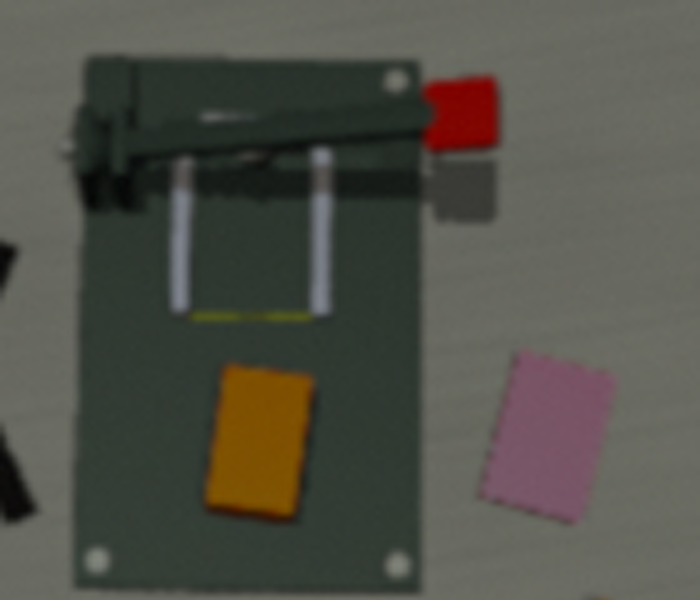

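View pics/side0c.png

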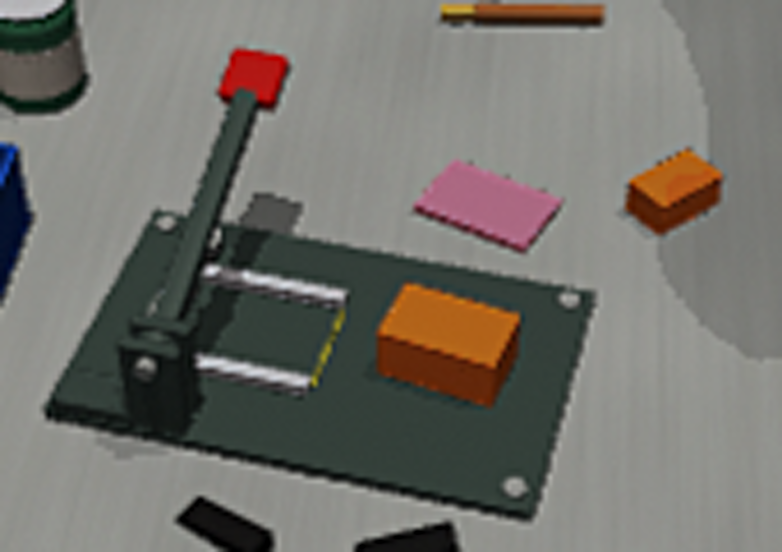

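The crop confirms the choice: the larger orange block, at top (262,203), stands on the bed before the yellow line at about y=178. The rails are at columns ~246 and ~274, and the red paddle is at (302,138).

```bash
python3 - <<'E'
from workcell import bot
from h import *
for n in('top','side'):
    im=cv2.imread(f'pics/{n}0.png'); c=bot.calibration(n)
    h=cv2.cvtColor(im,cv2.COLOR_BGR2HSV)
    # block top face
    hm=orange(im); 
    V=h[...,2]
    th=100 if n=='side' else 105
    if n=='top': print('V block',V[190:218,262])
    m=cv2.bitwise_and(hm,((V>(150 if n=='side' else 100))*255).astype(np.uint8))
    for k in cv2.findContours(m,0,cv2.CHAIN_APPROX_NONE)[0]:
        a=cv2.contourArea(k)
        x,y,w,hh=cv2.boundingRect(k)
        if a>150 and (245<x<285 and 180<y<225):
            # to world at z=50
            P=np.array([onz(c,*q,0.050)[:2]*1000 for q in k[:,0,:].astype(float)],np.float32)
            print(n,'block',cv2.minAreaRect(P))
    ym=cv2.inRange(h,(22,120,50),(35,255,255)); 
    ym[:, :210]=0; ym[:,300:]=0; ys=np.argwhere(ym[150:240])+[150,0]
    if len(ys):
        P=np.array([onz(c,u,v,.01)[:2]*1000 for v,u in ys.astype(float)])
        print(n,'yellow',len(ys),P.mean(0),P[P[:,1].argmin()],P[P[:,1].argmax()],ys.min(0),ys.max(0), np.polyfit(P[:,1],P[:,0],1))
    # rails
    rm=((V>95)&(h[...,1]<60)).astype(np.uint8)*255
    if n=='top':
        sub=[(243,253),(270,280)]
        for a,b in sub:
            pts=[]
            for v in range(157,176):
                w=np.clip(V[v,a-3:b].astype(float)-70,0,None) 
                pts.append((np.sum(w*np.arange(a-3,b))/w.sum(),v))
            P=np.array([onz(c,u,v,.02)[:2]*1000 for u,v in pts]); f=np.polyfit(P[:,0],P[:,1],1)
            print('rail',f,P[0],P[-1], np.degrees(np.arctan(f[0])))
        # bed right edge and rear edge, holes
        g=cv2.GaussianBlur(im,(3,3),0)[...,2].astype(float)
        def edge(vals,thr,t):
            s=np.where((vals[:-1]-thr)*(vals[1:]-thr)<0)[0]; i=s[0] if t=='f' else s[-1]
            return i+(thr-vals[i])/(vals[i+1]-vals[i])
        R=[onz(c,285+edge(g[v,285:300],75,'f'),v,.01)[:2]*1000 for v in range(165,225)]
        R=np.array(R); f=np.polyfit(R[:,0],R[:,1],1); print('right edge',f,R[0],R[-1],np.degrees(np.arctan(f[0])))
        L=np.array([onz(c,218+edge(g[v,218:232],75,'f'),v,.01)[:2]*1000 for v in range(185,225)]); f=np.polyfit(L[:,0],L[:,1],1); print('left edge(?)',f,L[0],L[-1],np.degrees(np.arctan(f[0])))
        B=np.array([onz(c,u,225+edge(g[225:242,u],75,'f'),.01)[:2]*1000 for u in range(240,280)]); f=np.polyfit(B[:,1],B[:,0],1); print('rear edge',f,B[0],B[-1],np.degrees(np.arctan(-f[0])))
        F=np.array([onz(c,u,120+edge(g[120:132,u],75,'f'),.01)[:2]*1000 for u in range(245,285)]); f=np.polyfit(F[:,1],F[:,0],1); print('front edge',f,F[0],F[-1],np.degrees(np.arctan(-f[0])))
E
```

```text
V block [125 127 127 126 126 127 127 126 126 126 126 126 126 127 127 126 126 126
 127 126 126 127 127 125 126 124 110  75]
top block ((489.9072570800781, -45.66105270385742), (46.66157531738281, 78.24153137207031), 72.825439453125)
top yellow 23 [569.77137495 -53.60509979] [564.67234091 -86.56885867] [574.92940701 -20.25993606] [178 248] [178 271] [1.54686062e-01 5.78063337e+02]
rail [-0.16564079 82.5713443 ] [635.97728777 -23.09510027] [582.42117182 -14.16923889] -9.405123142510694
rail [-0.17790856  6.89371591] [ 623.40384579 -104.24613852] [569.99049384 -94.5113429 ] -10.087861315886832
right edge [ -0.17729299 -54.1597533 ] [ 593.20566051 -159.15995186] [ 421.46954545 -128.86503521] -10.053670575896549
left edge(?) [ -0.1713004  144.75342274] [564.33230689  48.37845723] [451.61009437  66.66157995] -9.720444100147635Traceback (most recent call last):
  File "<stdin>", line 43, in <module>
  File "<stdin>", line 38, in edge
IndexError: index 0 is out of bounds for axis 0 with size 0
```

Emit:
servo_tool([
  [24,21,0,0.12,0.7],
  [48,42,0,0.24,0.7],
  [72,63,0,0.36,0.7],
  [96,84,0,0.48,0.7],
  [120,105,0,0.6,0.7],
  [144,126,0,0.72,0.7],
  [168,147,0,0.84,0.7],
  [192,168,0,0.96,0.7],
  [216,189,0,1.08,0.7],
  [238,208,0,1.2,0.7],
])

```text
clock: 0.98
position: [0.3809, -0.3992, 0.2029]
tool_rot: [3.142, -0.0, 1.435]
force: [0.0, -0.5, 0.5]
grip_width: 0.0129
```

Emit:
servo_tool([
  [5,36,0,0.12,0.7],
  [10,72,0,0.24,0.7],
  [15,108,0,0.36,0.7],
  [20,144,0,0.48,0.7],
  [25,180,0,0.6,0.7],
  [30,216,0,0.72,0.7],
  [35,252,0,0.84,0.7],
  [39,288,0,0.96,0.7],
  [42,324,0,1.08,0.7],
  [44,350,0,1.2,0.7],
])

```text
clock: 1.82
position: [0.4236, -0.0479, 0.2031]
tool_rot: [3.141, 0.0, 2.636]
force: [1.2, -0.3, -0.1]
grip_width: 0.0127
```

```bash
python3 - <<'E'
from workcell import bot
from h import *
s=bot.observe(); print(s['clock'],s['position'],s['tool_rot'],s['qpos'])
cv2.imwrite('pics/w1.png',bot.grab_frame('wrist'))
cv2.imwrite('pics/t1.png',bot.grab_frame('top'))
E
```

```text
1.8167 [ 0.42361128 -0.04792756  0.20309148] [3.14132600e+00 3.73051173e-04 2.63632314e+00] [ 0.66606906  0.28459124 -0.81947835  2.06233816  0.26523057  0.89910038
  0.76526003]
```

View pics/w1.png

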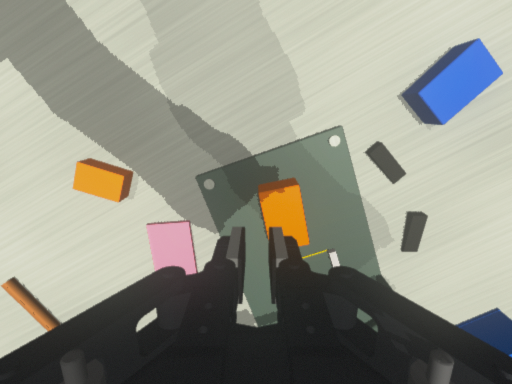

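View pics/t1.png

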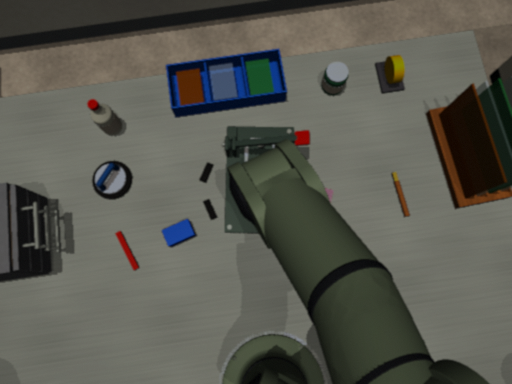

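Wrist view: block top at about (285,215), with the fingers above its leading half at (245–275,235). The bed's rear corners are at (198,177) and (342,126). Measuring the block here as a second view.

```bash
cat >> h.py <<'E'
O=np.array([569.8,-53.6]); YAW=-0.1726
def clampxy(P):
    c,s=np.cos(YAW),np.sin(YAW); d=np.asarray(P)[:2]-O
    return np.array([c*d[0]+s*d[1],-s*d[0]+c*d[1]])
def world(x,y):
    c,s=np.cos(YAW),np.sin(YAW); return O+np.array([c*x-s*y,s*x+c*y])
E
python3 - <<'E'
from workcell import bot
from h import *
im=cv2.imread('pics/w1.png'); c=bot.calibration('wrist')
h=cv2.cvtColor(im,cv2.COLOR_BGR2HSV); print(h[175:240:4,283,2])
for (u,v) in [(342,126),(198,177)]: 
    p=onz(c,u,v,.01)*1000; print('corner',p[:2],clampxy(p))
ym=cv2.inRange(h,(24,120,80),(35,255,255)); q=np.argwhere(ym[240:270,295:335])+[240,295]
P=np.array([clampxy(onz(c,u,v,.01)*1000) for v,u in q.astype(float)]); print('yellow',len(P),P.mean(0),P.min(0),P.max(0))
m=cv2.inRange(h,(8,150,190),(22,255,255))
for k in cv2.findContours(m,0,cv2.CHAIN_APPROX_NONE)[0]:
    if cv2.contourArea(k)>500:
        r=cv2.boundingRect(k); 
        P=np.array([onz(c,*q,0.050)[:2]*1000 for q in k[:,0,:].astype(float)],np.float32); R=cv2.minAreaRect(P); print(r,R,clampxy(R[0])); print([clampxy(b).round(1) for b in cv2.boxPoints(R)])
print(world(-160,100),world(-160,-100),world(0,0))
E
```

```text
[120 113 123 136 187 228 228 228 228 229 228 228 228 228 223 157  91]
corner [431.98982757  71.19334802] [-157.19507408   99.27100293]
corner [ 400.77772397 -121.79792711] [-154.79826413  -96.21322403]
yellow 50 [ 2.57129711 17.96177255] [ 1.02700469 -0.15698717] [ 4.17484835 36.06237501]
(260, 185, 49, 61) ((491.8518981933594, -45.30168914794922), (49.07028579711914, 78.9215087890625), 73.36203002929688) [-78.21510232  -5.21213086]
[array([-120.3,  -24.9]), array([-41.9, -34.2]), array([-36.1,  14.5]), array([-114.5,   23.8])]
(73, 162, 51, 40) ((345.0207214355469, -216.22384643554688), (54.77118682861328, 34.06737518310547), 43.05070114135742) [-193.50969178 -198.81206877]
[array([-223.6, -210.4]), array([-196.4, -230.9]), array([-163.4, -187.2]), array([-190.6, -166.7])]
[429.35177955  72.39324336] [ 395.0029206  -124.63506904] [569.8 -53.6]
```

```bash
python3 - <<'E'
from workcell import bot
from h import *
s=bot.observe(); p=s['position']*1000; t=world(-150,-5); print(t,t-p[:2],18-p[2], np.pi+YAW-s['tool_rot'][2], np.hypot(*t))
E
```

```text
[421.17004422 -32.7640636 ] [-2.8486888  14.15505181] -185.18302853497593 0.32955445060263333 422.4425286524095
```

Emit:
servo_tool([
  [-1,5,0,0.11,0.7],
  [-2,10,0,0.22,0.7],
  [-3,14,-10,0.33,0.7],
  [-3,14,-40,0.33,0.7],
  [-3,14,-70,0.33,0.7],
  [-3,14,-100,0.33,0.7],
  [-3,14,-125,0.33,0.7],
  [-3,14,-130,0.33,0.7],
  [-3,14,-130,0.33,0.7],
  [-3,14,-130,0.33,0.7],
])

```text
clock: 2.75
position: [0.4211, -0.0367, 0.0737]
tool_rot: [-3.142, 0.0, 2.958]
force: [0.2, 0.2, 0.1]
grip_width: 0.013
```

```bash
python3 - <<'E'
from workcell import bot
from h import *
s=bot.observe(); print(s['clock'],s['position'],s['tool_rot'],s['qpos'])
cv2.imwrite('pics/w2.png',bot.grab_frame('wrist'))
cv2.imwrite('pics/s2.png',bot.grab_frame('side'))
E
```

```text
2.75 [ 0.4211438  -0.03671728  0.0737284 ] [-3.14157648e+00  3.56642787e-04  2.95848743e+00] [ 0.51652015  0.5121053  -0.72218616  2.19531619  0.58251454  0.62984155
  0.76024405]
```

View pics/w2.png

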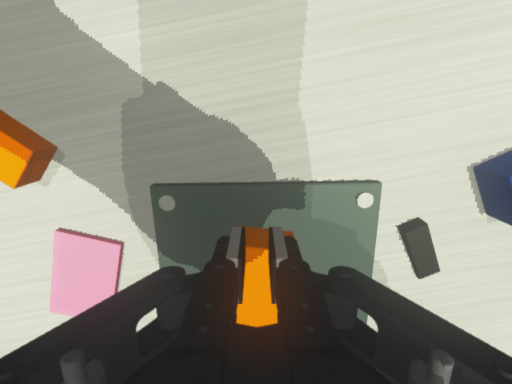

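View pics/s2.png

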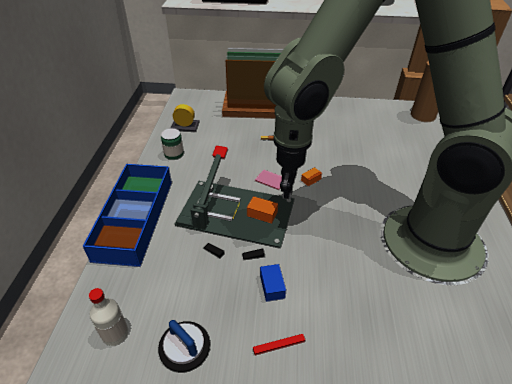

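```bash
python3 - <<'E'
from workcell import bot
from h import *
im=cv2.imread('pics/w2.png'); c=bot.calibration('wrist')
g=cv2.GaussianBlur(im,(3,3),0)
h=cv2.cvtColor(g,cv2.COLOR_BGR2HSV); V=h[...,2].astype(float)
d=np.diff(V,axis=0)
print(V[176:192,300],V[176:192,350])
pts=[]
for u in range(300,372):
    col=d[176:190,u]; i=col.argmin(); pts.append(onz(c,u,176+i+.5,.01)[:2]*1000)
P=np.array(pts); f=np.polyfit(P[:,1],P[:,0],1); r=P[:,0]-np.polyval(f,P[:,1]); P=P[abs(r)<2]; f=np.polyfit(P[:,1],P[:,0],1); print('rear edge yaw',-np.arctan(f[0]),f, clampxy(P.mean(0)))
for lo,hi,rng in((150,180,range(200,240,2)),(365,390,range(190,300,4))):
    pts=[]
    for v in rng:
        r=np.abs(np.diff(V[v,lo:hi])); pts.append(onz(c,lo+r.argmax()+.5,v,.01)[:2]*1000)
    P=np.array(pts); print([clampxy(p).round(1) for p in P])
E
```

```text
[198. 198. 197. 183. 147. 107.  86.  82.  85.  88.  89.  89.  88.  88.
  88.  88.] [222. 221. 218. 199. 151. 110. 103. 117. 130. 137. 140. 140. 140. 140.
 140. 139.]
rear edge yaw -0.1631081554648904 [1.64570174e-01 4.17422666e+02] [-159.6179232    58.15287148]
[array([-143.3,  -94.9]), array([-141.3,  -81.1]), array([-139.5,  -81.3]), array([-137.8, -101.6]), array([-136. , -101.8]), array([-134.1, -102. ]), array([-132.2, -101.4]), array([-130.4, -101.6]), array([-128.5, -101.8]), array([-126.6, -102. ]), array([-124.7, -101.3]), array([-122.8, -101.5]), array([-120.8, -101.8]), array([-118.9, -101.1]), array([-117. , -101.3]), array([-115. , -101.5]), array([-113.1, -101.7]), array([-111.1, -101.9]), array([-109.2, -101.2]), array([-107.2, -101.5])]
[array([-150.3,   97.6]), array([-146.7,   98. ]), array([-143. ,   98.4]), array([-139.4,   97.9]), array([-135.7,   98.3]), array([-132. ,   97.8]), array([-128.2,   98.2]), array([-124.4,   97.7]), array([-120.6,   98.2]), array([-116.8,   98.6]), array([-112.9,   98.1]), array([-109. ,   98.5]), array([-105.1,   98. ]), array([-101.1,   98.4]), array([-97.1,  97.9]), array([-93. ,  98.4]), array([-88.9,  97.9]), array([-84.8,  98.3]), array([-80.7,  98.7]), array([-76.5,  98.2]), array([-72.2,  98.6]), array([-68. ,  98.1]), array([-63.7,  98.6]), array([-59.3, 104.7]), array([-54.8, 111.9]), array([-50.4, 116.2]), array([-46.1,  96.5]), array([-41.6,  96. ])]
```

Emit:
servo_tool([
  [0,1,-15,0.008,0.7],
  [0,1,-30,0.008,0.7],
  [0,1,-42,0.008,0.7],
  [0,1,-50,0.008,0.7],
  [0,1,-55,0.008,0.7],
  [2,1,-55,0.008,0.7],
  [6,0,-55,0.008,0.7],
  [10,0,-55,0.008,0.7],
  [14,-1,-55,0.008,0.7],
  [14,-1,-55,0.008,0.7],
])

```text
clock: 3.68
position: [0.436, -0.0379, 0.0183]
tool_rot: [3.141, 0.001, 2.966]
force: [-0.2, 0.4, -0.3]
grip_width: 0.0131
```

Emit:
servo_tool([
  [3,-0.5,0,0,0.7],
  [6,-1,0,0,0.7],
  [9,-1.5,0,0,0.7],
  [12,-2,0,0,0.7],
  [15,-2.6,0,0,0.7],
  [18,-3.1,0,0,0.7],
  [21,-3.6,0,0,0.7],
  [24,-4.1,0,0,0.7],
  [24,-4.1,0,0,0.7],
  [24,-4.1,0,0,0.7],
])

```text
clock: 4.52
position: [0.4591, -0.0417, 0.0179]
tool_rot: [3.141, 0.001, 2.967]
force: [-0.2, -0.1, -0.3]
grip_width: 0.0127
```

```bash
python3 - <<'E'
from workcell import bot
from h import *
s=bot.observe(); print(s['clock'],s['position'],s['tool_rot'],s['force'],clampxy(s['position']*1000))
cv2.imwrite('pics/w3.png',bot.grab_frame('wrist'))
im=bot.grab_frame('side');cv2.imwrite('pics/s3.png',cv2.resize(im[100:260,165:365],None,fx=4,fy=3.75,interpolation=cv2.INTER_CUBIC)); cv2.imwrite('pics/s3raw.png',im)
im=bot.grab_frame('top');cv2.imwrite('pics/t3.png',cv2.resize(im[110:250,200:350],None,fx=4,fy=4,interpolation=cv2.INTER_CUBIC))
E
```

```text
4.5167 [ 0.45911846 -0.04172503  0.01791634] [3.14125388e+00 5.18817567e-04 2.96671913e+00] [-0.23992787 -0.13804428 -0.31811509] [-111.07644128   -7.31039126]
```

View pics/w3.png

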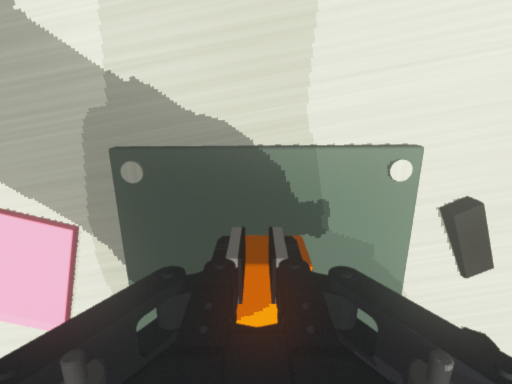

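View pics/s3.png

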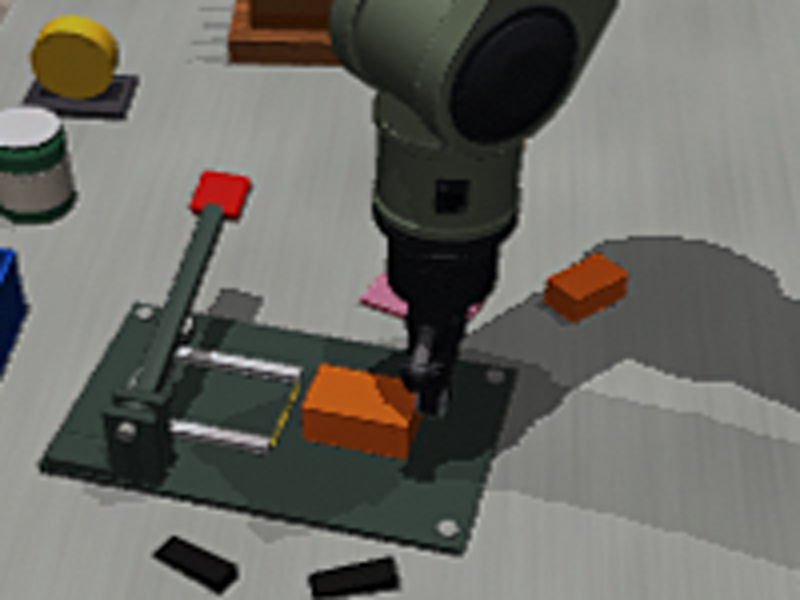

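View pics/t3.png

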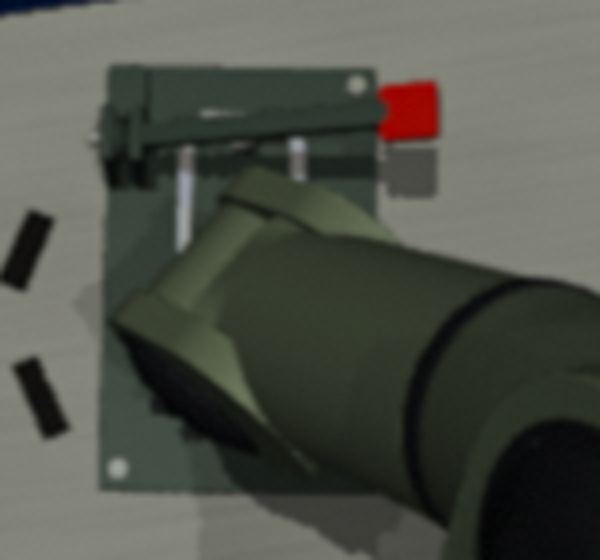

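```bash
cat > sidem.py <<'E'
import sys
from workcell import bot
from h import *
def side_block(im,verbose=True):
    c=bot.calibration('side'); h=cv2.cvtColor(im,cv2.COLOR_BGR2HSV)
    m=cv2.inRange(h,(5,150,50),(22,255,255)); m[:,300:]=0; m[:185]=0; m[:,:205]=0;m[240:]=0
    k=max(cv2.findContours(m,0,cv2.CHAIN_APPROX_NONE)[0],key=cv2.contourArea)
    x,y,w,hh=cv2.boundingRect(k); print('bbox',x,y,w,hh)
    # bottom edge of left face (z=10): lowest mask pixel per column
    B=[];
    for u in range(x+4,x+w-4):
        v=np.where(m[:,u])[0].max()+.5
        B.append(clampxy(onz(c,u,v,.010)*1000))
    B=np.array(B); 
    for _ in range(3):
        f=np.polyfit(B[:,0],B[:,1],1); r=B[:,1]-np.polyval(f,B[:,0]); B=B[abs(r)<max(1.0,1.5*r.std())]
    print('left bottom edge: yaw deg',np.degrees(np.arctan(f[0])),'y at ends',np.polyval(f,[B[:,0].min(),B[:,0].max()]).round(1),'x',B[:,0].min().round(1),B[:,0].max().round(1),'rms',r.std())
    return m
if __name__=='__main__':
    im=cv2.imread(sys.argv[1]); side_block(im)
E
python3 sidem.py pics/s3raw.png; python3 - <<'E'
from workcell import bot
from h import *
c=bot.calibration('side')
# clamp refs in the side view: yellow line, rails
im=cv2.imread('pics/side0.png'); h=cv2.cvtColor(im,cv2.COLOR_BGR2HSV)
cv2.imwrite('pics/s0z.png',cv2.resize(im[180:225,195:295],None,fx=8,fy=8,interpolation=cv2.INTER_CUBIC))
im=cv2.imread('pics/s3raw.png')
cv2.imwrite('pics/s3z.png',cv2.resize(im[180:225,195:295],None,fx=8,fy=8,interpolation=cv2.INTER_CUBIC))
for n,P in dict(mouthL=(0,36,.01),mouthR=(0,-36,.01),railLtop=(0,46,.02),railLtop2=(0,36,.02),railRtop=(0,-36,.02)).items():
    w=world(*P[:2])/1000; q=proj(c,np.r_[w,P[2]]); print(n,q.round(1),((q-[195,180])*8).round(0))
E
```

```text
bbox 240 197 30 26
left bottom edge: yaw deg -1.3391013386046962 y at ends [22.  20.5] x -98.2 -33.1 rms 0.857623752524164
mouthL [231.8 218.9] [295. 311.]
mouthR [238.9 202.5] [351. 180.]
railLtop [230.7 219. ] [286. 312.]
railLtop2 [231.7 216.6] [294. 293.]
railRtop [238.8 200.2] [351. 161.]
```

View pics/s3z.png

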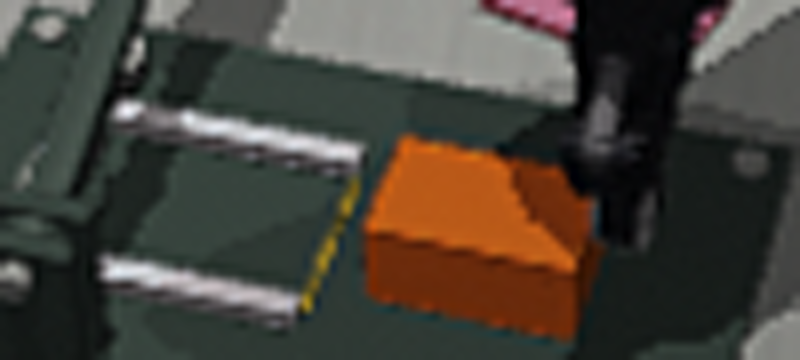

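Emit:
servo_tool([
  [3,0,0,0,0.7],
  [6,0,0,0,0.7],
  [9,0,0,0,0.7],
  [12,0,0,0,0.7],
  [15,0,0,0,0.7],
  [18,0,0,0,0.7],
  [21,0,0,0,0.7],
  [24,0,0,0,0.7],
  [24,0,0,0,0.7],
  [24,0,0,0,0.7],
])

```text
clock: 5.5
position: [0.483, -0.0417, 0.0179]
tool_rot: [3.141, 0.0, 2.967]
force: [-0.7, 0.4, -0.3]
grip_width: 0.0127
```

```bash
cat > look.py <<'E'
import sys
from workcell import bot
from h import *
n=sys.argv[1]
s=bot.observe(); print(s['clock'],s['position'],s['tool_rot'],s['force'],clampxy(s['position']*1000))
cv2.imwrite(f'pics/w{n}.png',bot.grab_frame('wrist'))
im=bot.grab_frame('side'); cv2.imwrite(f'pics/s{n}raw.png',im)
cv2.imwrite(f'pics/s{n}z.png',cv2.resize(im[175:235,190:290],None,fx=8,fy=8,interpolation=cv2.INTER_CUBIC))
E
python3 look.py 4; python3 sidem.py pics/s4raw.png
```

```text
5.5 [ 0.48304409 -0.04170094  0.01790223] [3.14131216e+00 4.00624086e-04 2.96680098e+00] [-0.69513682  0.4392351  -0.25845411] [-87.51045262  -3.17757529]
bbox 232 197 30 25
left bottom edge: yaw deg 0.30022327604396676 y at ends [25.6 25.9] x -74.5 -10.2 rms 0.8268924492620283
```

View pics/s4z.png

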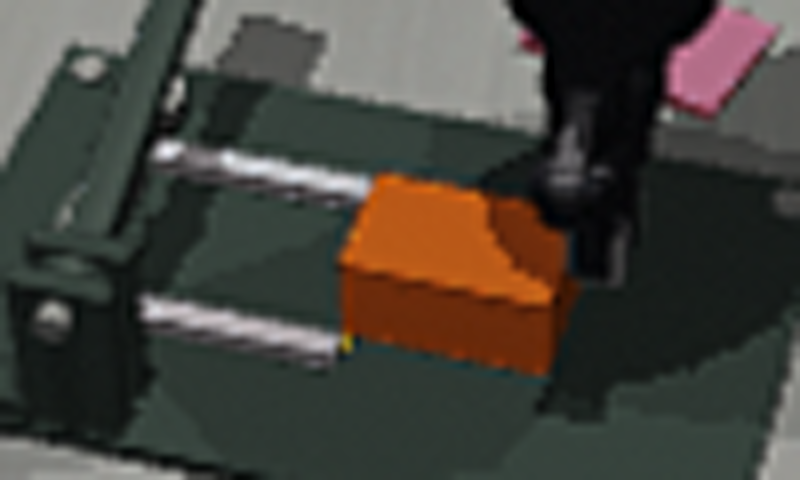

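View pics/w4.png

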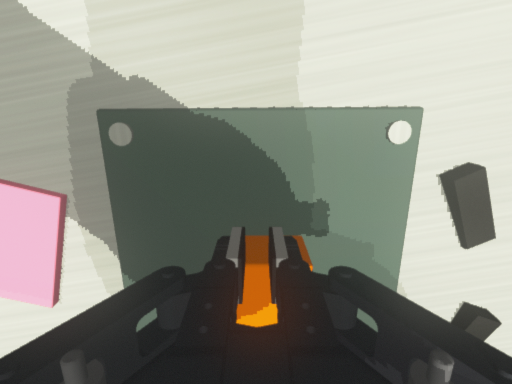

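```bash
python3 - <<'E'
from workcell import bot
from h import *
im=cv2.imread('pics/w4.png'); c=bot.calibration('wrist')
cv2.imwrite('pics/w4z.png',cv2.resize(im[215:335,200:340],None,fx=5,fy=5,interpolation=cv2.INTER_CUBIC))
g=cv2.GaussianBlur(im,(3,3),0); V=cv2.cvtColor(g,cv2.COLOR_BGR2HSV)[...,2].astype(float)
P=np.array([onz(c,u,100+np.diff(V[100:115,u]).argmin()+.5,.01)[:2]*1000 for u in range(310,415)]); f=np.polyfit(P[:,1],P[:,0],1); print('rear edge yaw',-np.arctan(f[0]), clampxy(P.mean(0)))
h=cv2.cvtColor(im,cv2.COLOR_BGR2HSV)
for (u,v) in((120,133),(400,132)): print(clampxy(onz(c,u,v,.01)*1000))
for v in (140,180,220): print(v,V[v,380:425].astype(int))
# predicted projections of block corners, if block centre (x,y)
xr=clampxy(bot.observe()['position']*1000)[0]+11
for y in(-25,25): 
  for z in(.01,.05): print(y,z,proj(c,np.r_[world(xr,y)/1000,z]).round(1))
E
```

```text
rear edge yaw -0.16796107210322964 [-158.68062301   60.43662802]
[-143.09587007  -88.36069083]
[-143.35622748   85.56549361]
140 [146 146 146 146 146 146 146 141 130 138 176 213 229 233 235 236 236 236
 235 234 233 233 232 232 231 227 214 191 167 154 151 151 151 151 151 151
 151 151 169 207 229 232 232 232 232]
180 [143 143 143 144 144 144 144 144 144 144 145 145 145 145 145 145 145 145
 146 146 146 146 146 146 146 147 147 147 147 147 147 147 163 200 225 231
 231 231 231 231 231 231 231 232 232]
220 [143 143 143 143 144 144 144 144 144 144 145 145 145 145 145 145 146 146
 146 146 146 146 146 147 147 148 164 202 227 233 233 233 233 233 233 232
 232 232 232 232 232 232 231 231 231]
-25 0.01 [225.4 231.4]
-25 0.05 [217.8 261.2]
25 0.01 [298.3 231.3]
25 0.05 [308.6 261. ]
```

View pics/w4z.png

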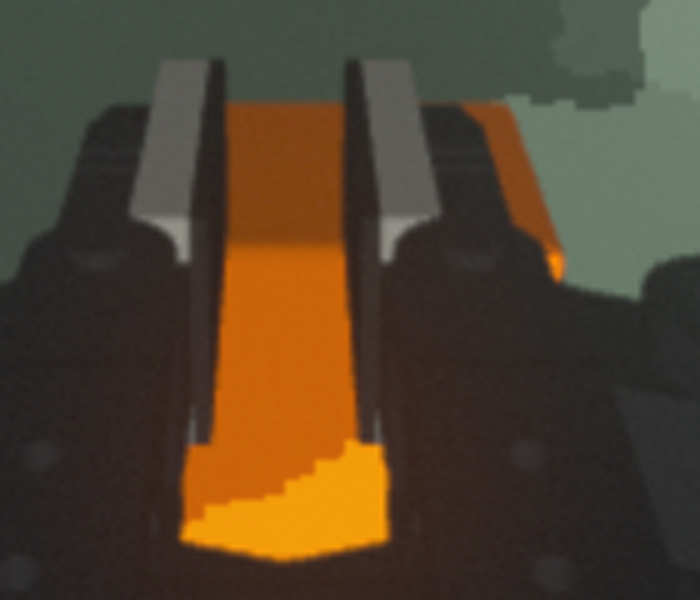

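The side view puts the block centre at about +0.7 mm in the lane and the wrist view at about +4 mm. I'll back off for a clear top view before entering the lane.

Emit:
servo_tool([
  [-10,2,0,0,0.7],
  [-24,4,0,0,0.7],
  [-28,4,20,0,0.7],
  [-28,4,55,0,0.7],
  [-28,-20,80,0,0.7],
  [-28,-55,100,0,0.7],
  [-28,-95,100,0,0.7],
  [-28,-135,100,0,0.7],
  [-28,-175,100,0,0.7],
  [-28,-210,100,0,0.7],
])

```text
clock: 6.43
position: [0.454, -0.2548, 0.1181]
tool_rot: [-3.141, 0.0, 2.966]
force: [0.6, -0.0, 0.2]
grip_width: 0.0127
```

```bash
python3 - <<'E'
from workcell import bot
from h import *
s=bot.observe(); print(s['clock'],s['position'],s['tool_rot'])
im=bot.grab_frame('top'); cv2.imwrite('pics/t5raw.png',im)
cv2.imwrite('pics/t5.png',cv2.resize(im[120:240,215:325],None,fx=5,fy=5,interpolation=cv2.INTER_CUBIC))
E
```

```text
6.4333 [ 0.45404599 -0.25481903  0.11810664] [-3.14068515e+00  3.69222201e-04  2.96551218e+00]
```

View pics/t5.png

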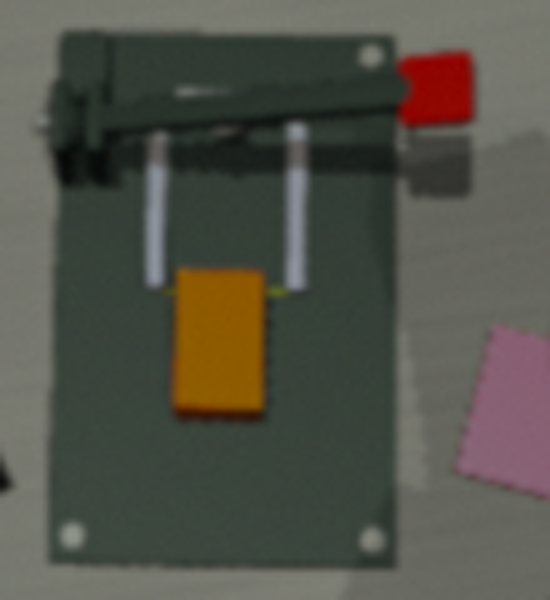

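```bash
cat > topm.py <<'E'
import sys
from workcell import bot
from h import *
im=cv2.imread(sys.argv[1]); c=bot.calibration('top')
h=cv2.cvtColor(im,cv2.COLOR_BGR2HSV); V=h[...,2].astype(float); S=h[...,1].astype(float)
R=im[...,2].astype(float)
m=cv2.inRange(h,(8,150,95),(22,255,255)); m[:,:225]=0; m[:,300:]=0; m[:130]=0
k=max(cv2.findContours(m,0,1)[0],key=cv2.contourArea); x,y,w,hh=cv2.boundingRect(k); print(x,y,w,hh)
D=S*V # orange strength
L=[];Rr=[]
def cross(a,i0,step,thr):
    i=i0
    while (a[i]-thr)*(a[i+step]-thr)>0: i+=step
    return i+step*(thr-a[i])/(a[i+step]-a[i])
for v in range(y+3,y+hh-3):
    row=R[v]; mid=x+w//2; inn=row[mid]
    L.append(clampxy(onz(c,cross(row,mid,-1,(inn+row[x-3])/2),v,.05)*1000)); Rr.append(clampxy(onz(c,cross(row,mid,1,(inn+row[x+w+3])/2),v,.05)*1000))
for n,P in(('left',L),('right',Rr)):
    P=np.array(P); f=np.polyfit(P[:,0],P[:,1],1); print(n,'yaw deg vs clamp',np.degrees(np.arctan(f[0])).round(2),'y ends',np.polyval(f,[P[:,0].min(),P[:,0].max()]).round(1))
F=[];
for u in range(x+3,x+w-3):
    col=R[:,u]; mid=y+hh//2; F.append(clampxy(onz(c,u,cross(col,mid,-1,(col[mid]+col[y-3])/2),.05)*1000))
F=np.array(F); f=np.polyfit(F[:,1],F[:,0],1); print('lead x',F[:,0].mean(),'yaw',np.degrees(-np.arctan(f[0])).round(2))
for a,b,nm in((240,253,'L'),(268,281,'R')):
    pi=[];po=[]
    for v in range(155,177):
        row=R[v]; j=a+row[a:b].argmax()
        if row[j]<90: continue
        try:
            t=(row[j]+55)/2
            pi.append(clampxy(onz(c,cross(row,j,1,t),v,.02)*1000)); po.append(clampxy(onz(c,cross(row,j,-1,t),v,.02)*1000))
        except Exception as e: pass
    pi=np.array(pi);po=np.array(po); print('rail',nm,'edges y',np.median(pi[:,1]).round(1),np.median(po[:,1]).round(1),'yaw',np.degrees(np.polyfit(pi[:,0],pi[:,1],1)[0]).round(2),np.degrees(np.polyfit(po[:,0],po[:,1],1)[0]).round(2))
E
python3 topm.py pics/t5raw.png
```

```text
249 174 19 28
left yaw deg vs clamp -1.02 y ends [28.5 27.4]
right yaw deg vs clamp 0.81 y ends [-21.7 -20.8]
lead x 3.3842005614491515 yaw 0.66
rail L edges y 36.5 46.5 yaw 24.23 7.87
rail R edges y -45.5 -35.4 yaw -0.22 -0.25
```

Emit:
servo_tool([
  [2,38,0,0,0.7],
  [4,78,0,0,0.7],
  [6,118,0,0,0.7],
  [8,158,0,0,0.7],
  [9,195,0,0,0.7],
  [9,218,0,0,0.7],
  [9,218,-30,0,0.7],
  [9,218,-65,0,0.7],
  [9,218,-95,0,0.7],
  [9,218,-100,0,0.7],
])

```text
clock: 7.32
position: [0.4615, -0.0334, 0.0145]
tool_rot: [-3.141, -0.005, 2.968]
force: [-1.3, 0.9, -1.3]
grip_width: 0.0126
```

```bash
python3 look.py 6
```

```text
7.3167 [ 0.46152781 -0.0334129   0.01453724] [-3.14122422 -0.00471516  2.96781722] [-1.32562654  0.92219038 -1.26398037] [-110.13045609    1.29201553]
```

View pics/w6.png

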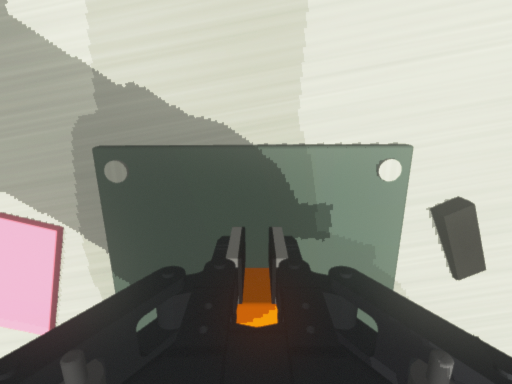

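Emit:
servo_tool([
  [7.9,-1.4,0,0,0.7],
  [15.8,-2.8,0,0,0.7],
  [19.7,-3.4,0,0,0.7],
  [24,-4.8,0,0,0.7],
  [28,-5.8,0,0,0.7],
  [33,-7.0,0,0,0.7],
  [38,-8.2,0,0,0.7],
  [43,-9.4,0,0,0.7],
  [48,-10.6,0,0,0.7],
  [53,-11.8,0,0,0.7],
])

```text
clock: 8.25
position: [0.5172, -0.0457, 0.018]
tool_rot: [-3.142, -0.0, 2.967]
force: [-2.8, 1.1, 2.0]
grip_width: 0.013
```

```bash
python3 look.py 7; python3 sidem.py pics/s7raw.png
```

```text
8.25 [ 0.51715398 -0.04574417  0.01797897] [-3.14155778e+00 -1.22369970e-04  2.96662933e+00] [-2.82380569  1.12944188  2.01600336] [-53.21297752  -1.302553  ]
bbox 221 194 30 25
left bottom edge: yaw deg -0.0635107972960033 y at ends [23.6 23.6] x -40.0 25.2 rms 0.7497788569011532
```

View pics/s7z.png

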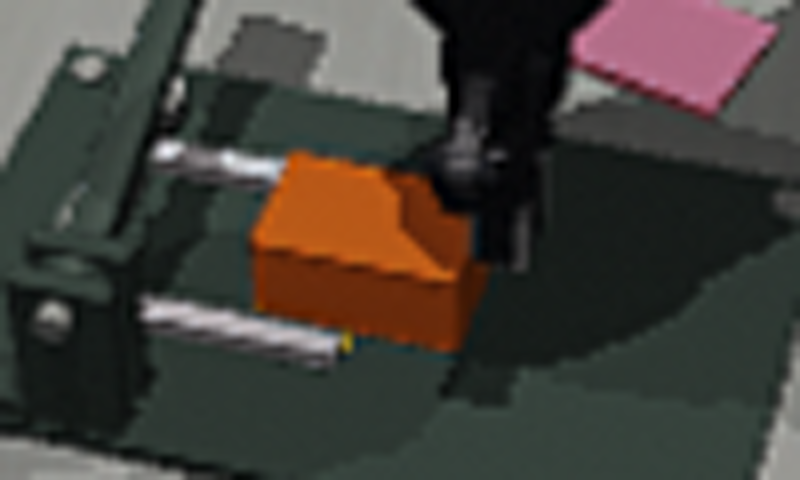

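View pics/w7.png

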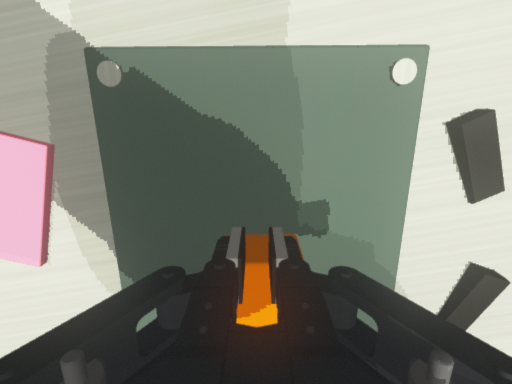

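Emit:
servo_tool([
  [4.9,-0.9,0,0,0.7],
  [9.8,-1.8,0,0,0.7],
  [14.7,-2.7,0,0,0.7],
  [19.6,-3.6,0,0,0.7],
  [24.5,-4.5,0,0,0.7],
  [29.4,-5.4,0,0,0.7],
  [34.3,-6.3,0,0,0.7],
  [39.2,-7.1,0,0,0.7],
  [44.1,-8,0,0,0.7],
  [48,-8.6,0,0,0.7],
])

```text
clock: 9.18
position: [0.5653, -0.0543, 0.0179]
tool_rot: [-3.142, 0.0, 2.967]
force: [-1.4, -0.1, -0.0]
grip_width: 0.0131
```

```bash
python3 look.py 8; python3 sidem.py pics/s8raw.png
```

```text
9.1833 [ 0.56531582 -0.05433364  0.01789114] [-3.14158827e+00  1.22173440e-04  2.96664421e+00] [-1.42928851 -0.11536936 -0.02140047] [-4.29155344 -1.49287568]
bbox 206 191 30 25
left bottom edge: yaw deg 0.5390833689905546 y at ends [23.1 23.7] x 6.6 72.7 rms 0.8788487214758257
```

View pics/s8z.png

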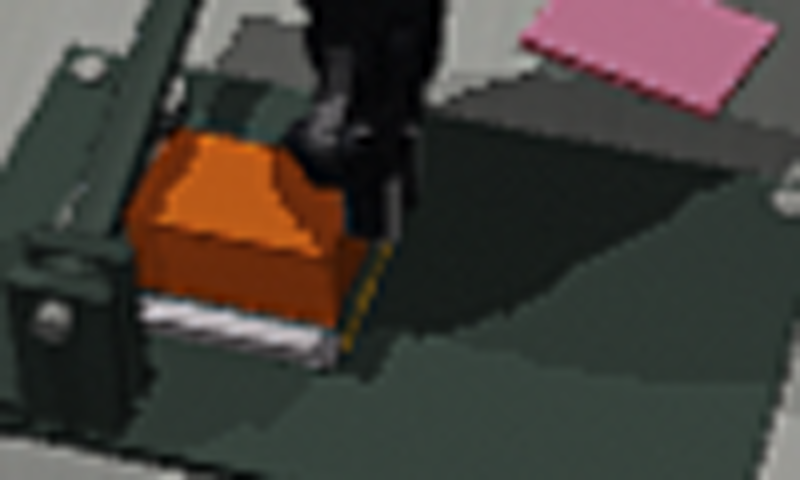

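Emit:
servo_tool([
  [1.5,-0.2,0,0,0.7],
  [3,-0.5,0,0,0.7],
  [4,-0.7,0,0,0.7],
  [5,-0.9,0,0,0.7],
  [6,-1,0,0,0.7],
  [7,-1.2,0,0,0.7],
  [8,-1.4,0,0,0.7],
  [9,-1.5,0,0,0.7],
  [9,-1.5,0,0,0.7],
  [9,-1.5,0,0,0.7],
])

```text
clock: 10.12
position: [0.574, -0.0557, 0.0179]
tool_rot: [3.141, 0.0, 2.967]
force: [0.2, 0.1, -0.4]
grip_width: 0.0126
```

Emit:
servo_tool([
  [0.5,-0.1,0,0,0.7],
  [1,-0.2,0,0,0.7],
  [1.5,-0.3,0,0,0.7],
  [2,-0.3,0,0,0.7],
  [2.5,-0.4,0,0,0.7],
  [3,-0.5,0,0,0.7],
  [3,-0.5,0,0,0.7],
  [3,-0.5,0,0,0.7],
  [3,-0.5,0,0,0.7],
  [3,-0.5,0,0,0.7],
])

```text
clock: 10.95
position: [0.5768, -0.0562, 0.0179]
tool_rot: [3.142, 0.0, 2.967]
force: [-1.2, -0.4, 1.4]
grip_width: 0.013
```

```bash
python3 look.py 9; python3 sidem.py pics/s9raw.png
```

```text
10.95 [ 0.57682169 -0.05621896  0.01792268] [3.14158562e+00 1.82635904e-04 2.96672962e+00] [-1.23103356 -0.3715024   1.39314571] [ 7.3671459  -1.37411035]
bbox 205 191 27 24
left bottom edge: yaw deg -0.7009917439351363 y at ends [23.5 22.8] x 19.4 77.1 rms 0.9431688534265236
```

View pics/s9z.png

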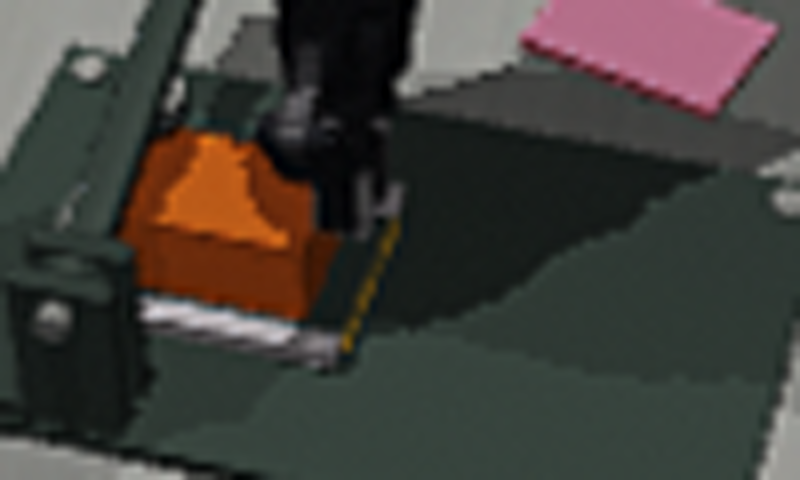

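View pics/w9.png

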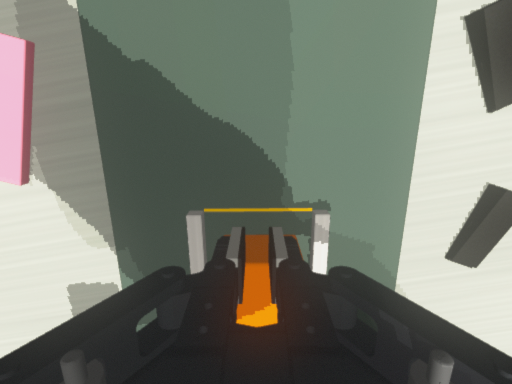

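```bash
cat > wm.py <<'E'
import sys
from workcell import bot
from h import *
im=cv2.imread(sys.argv[1]); c=bot.calibration('wrist')
h=cv2.cvtColor(im,cv2.COLOR_BGR2HSV); 
m=cv2.inRange(h,(5,180,90),(20,255,255))
y=cv2.inRange(h,(21,150,90),(35,255,255)); q=np.argwhere(y[190:226,195:325])+[190,195]
Y=np.array([clampxy(onz(c,u,v,.01)*1000) for v,u in q.astype(float)]); print('yellow x',Y[:,0].mean(),'ends y',Y[:,1].min(),Y[:,1].max())
f=np.polyfit(Y[:,1],Y[:,0],1); print('yellow yaw vs clamp deg',np.degrees(-np.arctan(f[0])))
V=h[...,2].astype(float)
R=[]
for u in list(range(248,270))+list(range(291,298)):
    v=np.where(m[225:262,u])[0]
    if len(v): R.append(clampxy(onz(c,u,225+v.min()-.5,.01)*1000))
R=np.array(R); f2=np.polyfit(R[:,1],R[:,0],1); print('rear x',R[:,0].mean(),'yaw',np.degrees(-np.arctan(f2[0])), 'rear-yellow',(R[:,0]-np.polyval(f,R[:,1])).mean())
E
python3 wm.py pics/w9.png
```

```text
yellow x 2.3997662292555906 ends y -36.955114208166776 34.82498403774115
yellow yaw vs clamp deg 0.5622983616094849
rear x 20.95591685191558 yaw -2.095212201560963 rear-yellow 18.576301626558216
```

Emit:
servo_tool([
  [0.3,0,0,0,0.7],
  [0.6,-0.1,0,0,0.7],
  [0.9,-0.2,0,0,0.7],
  [1.2,-0.2,0,0,0.7],
  [1.5,-0.3,0,0,0.7],
  [1.5,-0.3,0,0,0.7],
  [1.5,-0.3,0,0,0.7],
  [1.5,-0.3,0,0,0.7],
  [1.5,-0.3,0,0,0.7],
  [1.5,-0.3,0,0,0.7],
])

```text
clock: 11.88
position: [0.5783, -0.0565, 0.0179]
tool_rot: [3.142, 0.0, 2.967]
force: [-1.6, -0.2, 0.9]
grip_width: 0.013
```

```bash
python3 look.py 10; python3 wm.py pics/w10.png
```

```text
11.8833 [ 0.57829    -0.05652518  0.01791639] [3.14158645e+00 1.25398150e-04 2.96668261e+00] [-1.6482688  -0.24605867  0.85781402] [ 8.86623924 -1.42360731]
yellow x 2.3788506644761007 ends y -36.91513604834084 35.34572651228509
yellow yaw vs clamp deg 0.2996157911733499
rear x 22.301849390109822 yaw -1.5746403711277603 rear-yellow 19.942548686337606
```

Emit:
servo_tool([
  [0.2,0,0,0,0.7],
  [0.4,-0.1,0,0,0.7],
  [0.6,-0.1,0,0,0.7],
  [0.8,-0.1,0,0,0.7],
  [1,-0.2,0,0,0.7],
  [1,-0.2,0,0,0.7],
  [1,-0.2,0,0,0.7],
  [1,-0.2,0,0,0.7],
  [1,-0.2,0,0,0.7],
  [1,-0.2,0,0,0.7],
])

```text
clock: 12.82
position: [0.5792, -0.0567, 0.0179]
tool_rot: [-3.142, 0.0, 2.967]
force: [-0.5, 0.5, 0.6]
grip_width: 0.0128
```

Emit:
servo_tool([
  [0.2,0,0,0,0.7],
  [0.4,-0.1,0,0,0.7],
  [0.6,-0.1,0,0,0.7],
  [0.8,-0.1,0,0,0.7],
  [1,-0.2,0,0,0.7],
  [1,-0.2,0,0,0.7],
  [1,-0.2,0,0,0.7],
  [1,-0.2,0,0,0.7],
  [1,-0.2,0,0,0.7],
  [1,-0.2,0,0,0.7],
])

```text
clock: 13.65
position: [0.5796, -0.0568, 0.0178]
tool_rot: [-3.141, -0.001, 2.967]
force: [-7.0, 0.9, 3.7]
grip_width: 0.0128
```

```bash
python3 look.py 11; python3 wm.py pics/w11.png
```

```text
13.65 [ 0.57958982 -0.05680769  0.01778216] [-3.14127139e+00 -1.15976463e-03  2.96691613e+00] [-6.99535256  0.91577474  3.66590163] [10.19525841 -1.47868193]
yellow x 2.363705102534003 ends y -36.89979792949062 35.20762826332481
yellow yaw vs clamp deg 0.5980220977258973
rear x 23.61545605939292 yaw -1.6995913990122782 rear-yellow 21.281372591125024
```

Contact with the stop: the force rose to 7 N and the tool lagged. Backing off now.

Emit:
servo_tool([
  [-4,0.7,0,0,0.7],
  [-12,2.1,0,0,0.7],
  [-22,3.8,0,0,0.7],
  [-32,5.5,5,0,0.7],
  [-40,7,25,0,0.7],
  [-40,7,60,0,0.7],
  [-40,7,100,0,0.7],
  [-40,-15,135,0,0.7],
  [-45,-50,165,0,1],
  [-50,-90,180,0,1],
])

```text
clock: 14.58
position: [0.5317, -0.1409, 0.1991]
tool_rot: [-3.141, 0.004, 2.97]
force: [0.6, -0.5, -0.5]
grip_width: -0.0001
```

Emit:
servo_tool([
  [-4,-35,0,0,1],
  [-8,-70,0,0,1],
  [-12,-105,0,0,1],
  [-15,-130,0,0,1],
  [-15,-140,0,0,1],
  [-15,-140,0,0,1],
  [-15,-140,0,0,1],
  [-15,-140,0,0,1],
  [-15,-140,0,0,1],
  [-15,-140,0,0,1],
])

```text
clock: 15.42
position: [0.5162, -0.2805, 0.1958]
tool_rot: [-3.142, 0.0, 2.968]
force: [0.1, -0.2, 0.1]
grip_width: 0.0003
```

```bash
python3 look.py 12;python3 sidem.py pics/s12raw.png; python3 - <<'E'
from workcell import bot
from h import *
im=bot.grab_frame('top'); cv2.imwrite('pics/t12raw.png',im)
cv2.imwrite('pics/t12.png',cv2.resize(im[120:240,215:325],None,fx=5,fy=5,interpolation=cv2.INTER_CUBIC))
E
python3 topm.py pics/t12raw.png
```

```text
15.4167 [ 0.5162216  -0.28045869  0.19583493] [-3.14156659e+00  1.96304470e-04  2.96839704e+00] [ 0.09230288 -0.15188869  0.13358314] [ -13.82062082 -232.68970377]
bbox 205 191 27 24
left bottom edge: yaw deg -0.7009917439351363 y at ends [23.5 22.8] x 19.4 77.1 rms 0.9431688534265236
251 145 18 23
left yaw deg vs clamp 0.33 y ends [25.3 25.5]
right yaw deg vs clamp -2.34 y ends [-21.2 -23.2]
lead x 81.59895306356839 yaw -4.95
rail L edges y -24.1 26.9 yaw -76.52 -24.84
rail R edges y -45.5 -35.4 yaw -0.25 -0.23
```

View pics/t12.png

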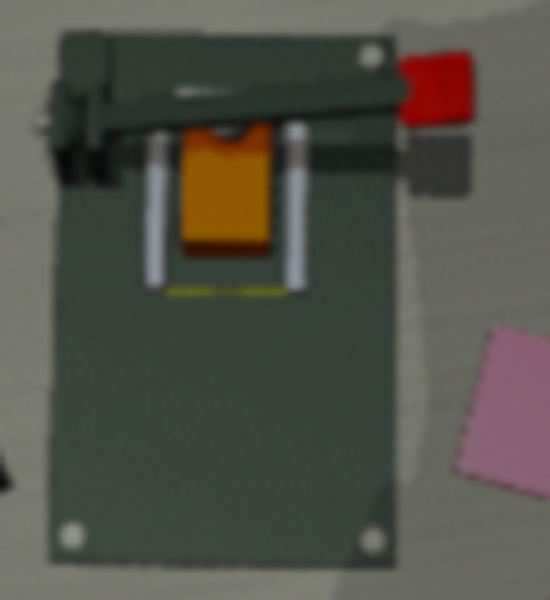

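View pics/s12z.png

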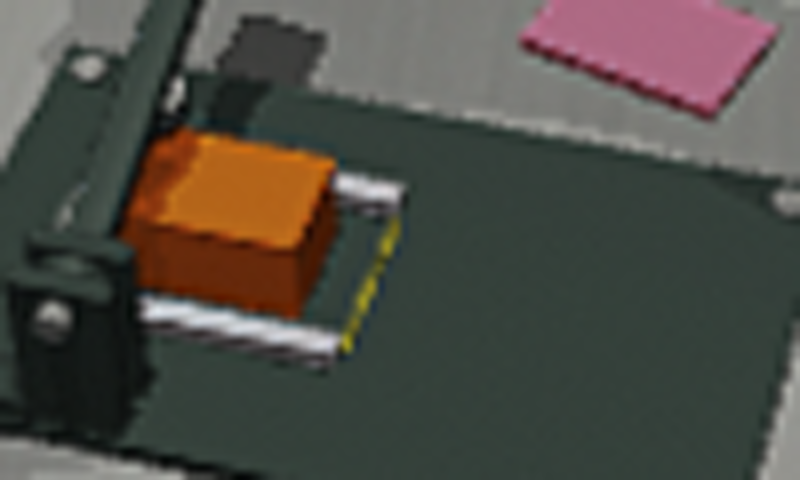

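View pics/w12.png

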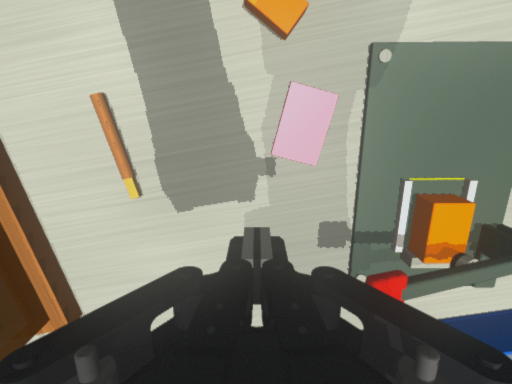

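```bash
python3 - <<'E'
from workcell import bot
from h import *
im=cv2.imread('pics/w12.png'); c=bot.calibration('wrist')
cv2.imwrite('pics/w12z.png',cv2.resize(im[165:285,352:512],None,fx=5,fy=5,interpolation=cv2.INTER_CUBIC))
h=cv2.cvtColor(im,cv2.COLOR_BGR2HSV); V=h[...,2].astype(float)
m=cv2.inRange(h,(5,150,60),(20,255,255))
# rear bottom/top edges
b=[];t=[];y=[]
for u in range(420,468):
    col=m[180:240,u]; b.append(clampxy(onz(c,u,180+np.where(col)[0].min()-.5,.05)*1000))  # provisional
    g=np.diff(V[195:220,u]); t.append(clampxy(onz(c,u,195+g.argmax()+.5,.05)*1000))
t=np.array(t);f=np.polyfit(t[:,1],t[:,0],1); print('rear top edge x',t[:,0].mean(),'yaw',np.degrees(-np.arctan(f[0])),t[::8].round(1).tolist())
ym=cv2.inRange(h,(22,120,90),(35,255,255)); q=np.argwhere(ym[170:190,400:475])+[170,400]
Y=np.array([clampxy(onz(c,u,v,.01)*1000) for v,u in q.astype(float)]);f=np.polyfit(Y[:,1],Y[:,0],1);print('yellow x',Y[:,0].mean(),'yaw',np.degrees(-np.arctan(f[0])),Y[:,1].min(),Y[:,1].max())
E
```

```text
rear top edge x 24.188627594567816 yaw 7.876324661534732 [[28.0, -40.6], [41.9, -28.9], [21.8, -22.8], [21.8, -13.4], [21.8, -3.9], [21.8, 5.5]]
yellow x 2.3246546707925946 yaw -0.11161616665783095 -36.807354380862805 34.48114074022653
```

View pics/w12z.png

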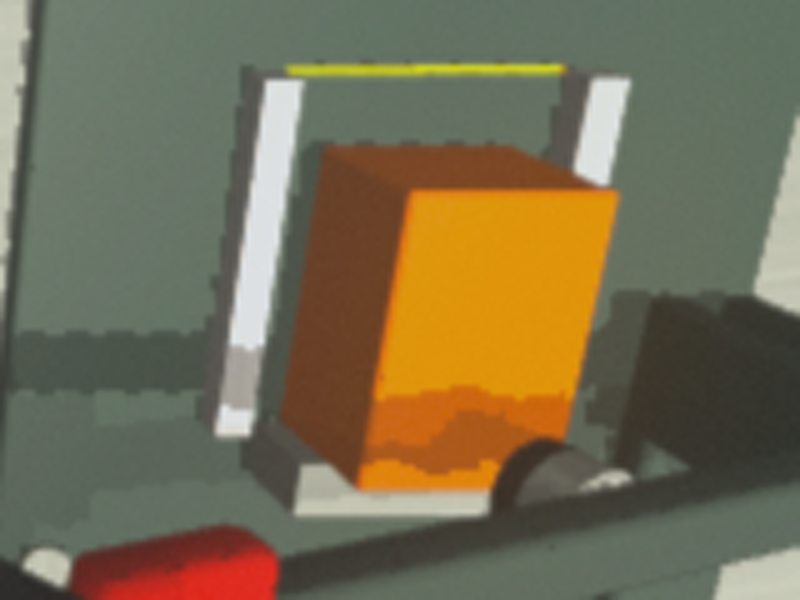

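```bash
python3 - <<'E'
from workcell import bot
from h import *
R=[]
for n,f,box in(('top','t12raw',(285,120,325,155)),('side','s12raw',(205,140,235,165))):
    im=cv2.imread(f'pics/{f}.png'); h=cv2.cvtColor(im,cv2.COLOR_BGR2HSV)
    m=cv2.inRange(h,(0,170,60),(5,255,255))|cv2.inRange(h,(174,170,60),(180,255,255)); k=np.zeros_like(m); x0,y0,x1,y1=box; k[y0:y1,x0:x1]=m[y0:y1,x0:x1]
    q=np.argwhere(k); print(n,len(q),q.min(0),q.max(0),q.mean(0)); R.append(ray(bot.calibration(n),q[:,1].mean(),q[:,0].mean()))
    if n=='top': print(clampxy(onz(bot.calibration(n),q[:,1].mean(),q[:,0].mean(),.145)*1000),clampxy(onz(bot.calibration(n),q[:,1].mean(),q[:,0].mean(),.13)*1000))
A=[];b=[]
for o,d in R:
    d=d/np.linalg.norm(d); M=np.eye(3)-np.outer(d,d); A.append(M); b.append(M@o)
p=np.linalg.lstsq(np.vstack(A),np.hstack(b),rcond=None)[0]*1000; print(p,clampxy(p)); print(world(82,-105),world(82,-120))
E
```

```text
top 185 [131 294] [144 308] [137.48108108 301.65945946]
[  79.03837443 -108.73875578] [  84.31483537 -110.33773859]
side 119 [146 213] [157 226] [150.8907563  219.88235294]
[ 630.49738945 -175.20319516  139.28460448] [  80.68017604 -109.37193128]
[ 632.54845714 -171.12289618] [ 629.97229272 -185.90001961]
```

Emit:
servo_tool([
  [18,16,0,0,1],
  [38,34,0,0,1],
  [60,53,0,0,1],
  [82,73,0,0,1],
  [102,91,0,0,1],
  [112,100,0,0,1],
  [115,102,0,0,1],
  [115,102,-10,0,1],
  [115,102,-20,0,1],
  [115,102,-25,0,1],
])

```text
clock: 16.4
position: [0.6293, -0.1812, 0.1687]
tool_rot: [-3.141, -0.002, 2.965]
force: [-0.8, 0.1, -0.4]
grip_width: -0.0002
```

```bash
cat > look2.py <<'E'
import sys
from workcell import bot
from h import *
n=sys.argv[1]
s=bot.observe(); print(s['clock'],s['position'],s['tool_rot'],s['force'],clampxy(s['position']*1000))
cv2.imwrite(f'pics/w{n}.png',bot.grab_frame('wrist'))
im=bot.grab_frame('side'); cv2.imwrite(f'pics/s{n}raw.png',im)
cv2.imwrite(f'pics/s{n}z.png',cv2.resize(im[110:230,170:290],None,fx=5,fy=5,interpolation=cv2.INTER_CUBIC))
E
python3 look2.py 13
```

```text
16.4 [ 0.62934005 -0.18115091  0.1686563 ] [-3.14075536e+00 -2.07604515e-03  2.96515848e+00] [-0.83659351  0.07504437 -0.38163574] [  80.56152344 -115.43003727]
```

View pics/s13z.png

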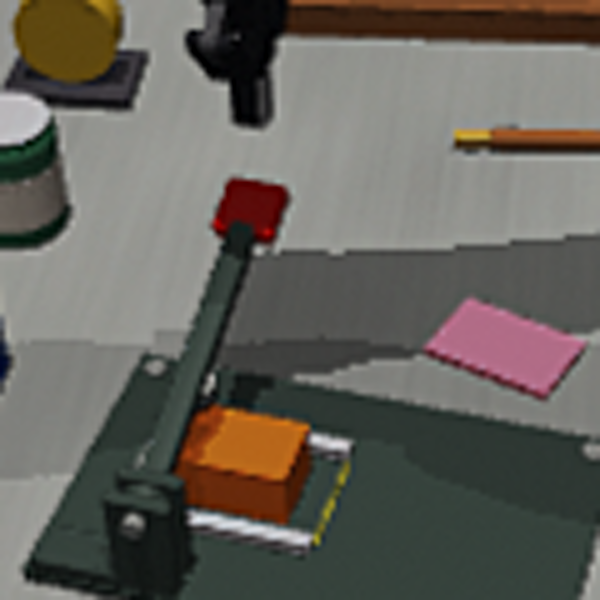

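View pics/w13.png

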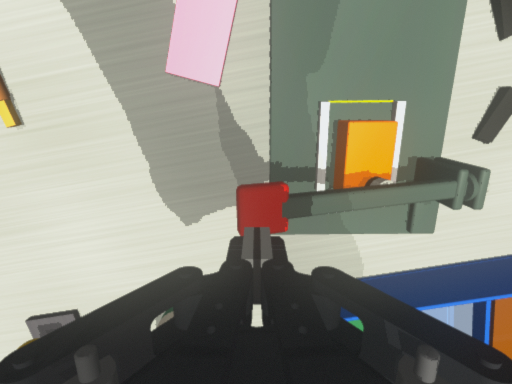

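```bash
python3 - <<'E'
from workcell import bot
from h import *
c=bot.calibration('wrist'); p=bot.observe()['position']; print(p,clampxy(p*1000))
for z in(.168,.155,.145): print(z,proj(c,np.r_[p[:2],z]).round(1))
im=cv2.imread('pics/w13.png');h=cv2.cvtColor(im,cv2.COLOR_BGR2HSV)
m=cv2.inRange(h,(0,170,60),(5,255,255))|cv2.inRange(h,(174,170,60),(180,255,255)); m[240:]=0; m[:170]=0; q=np.argwhere(m[:,200:320])+[0,200]; print(q.min(0),q.max(0),q.mean(0))
for z in(.15,.145,.14): print(z,clampxy(onz(c,q[:,1].mean(),q[:,0].mean(),z)*1000))
E
```

```text
[ 0.62952805 -0.18083397  0.16915815] [  80.69229481 -115.0855232 ]
0.168 [257. 220.]
0.155 [257.  213.1]
0.145 [257.  208.4]
[184 241] [232 288] [206.78976335 264.81618052]
0.15 [  77.76898661 -109.52518926]
0.145 [  79.47846345 -109.37862123]
0.14 [  81.18794029 -109.2320532 ]
```

Emit:
servo_tool([
  [1,4,-4,0,1],
  [1,6,-8,0,1],
  [1,6,-12,0,1],
  [1,6,-16,0,1],
  [1,6,-20,0,1],
  [1,5,-24,0,1],
  [1,4.5,-28,0,1],
  [1,3.5,-32,0,1],
  [1,3,-36,0,1],
  [1,2,-40,0,1],
])

```text
clock: 17.33
position: [0.6319, -0.1776, 0.1303]
tool_rot: [3.142, -0.0, 2.967]
force: [0.0, -0.2, 0.3]
grip_width: 0.0
```

```bash
python3 look2.py 14
```

```text
17.3333 [ 0.63189527 -0.17764409  0.13026843] [ 3.14157504e+00 -2.63243031e-05  2.96676449e+00] [ 0.04222449 -0.19522361  0.25812045] [  82.47649837 -111.53647533]
```

View pics/s14z.png

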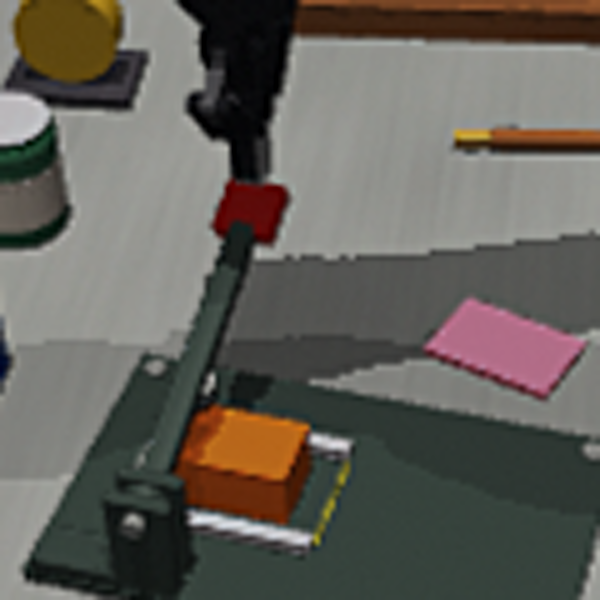

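View pics/w14.png

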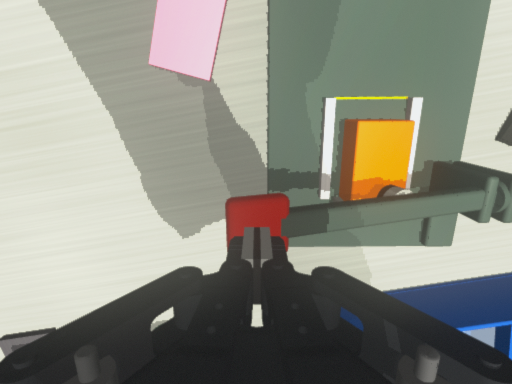

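Emit:
servo_tool([
  [0,0,-2,0,1],
  [0,0,-4,0,1],
  [0,0,-6,0,1],
  [0,-0.5,-8,0,1],
  [0,-1,-10,0,1],
  [0,-1.5,-12,0,1],
  [0,-2,-14,0,1],
  [0,-2,-16,0,1],
  [0,-2,-16,0,1],
  [0,-2,-16,0,1],
])

```text
clock: 18.27
position: [0.6319, -0.1796, 0.1146]
tool_rot: [3.142, -0.0, 2.967]
force: [0.1, -0.2, 0.7]
grip_width: 0.0002
```

```bash
python3 look2.py 15
```

```text
18.2667 [ 0.63189573 -0.17955537  0.1146356 ] [ 3.14157228e+00 -6.57992502e-05  2.96679856e+00] [ 0.08490789 -0.22995191  0.72966717] [  82.80519977 -113.41928288]
```

View pics/s15z.png

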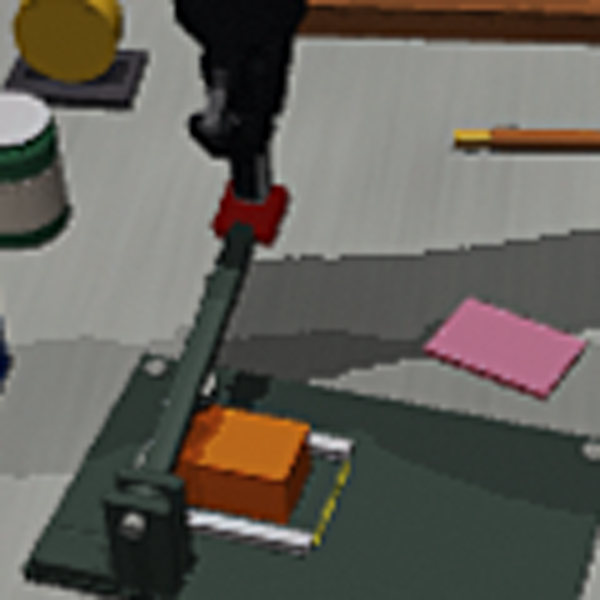

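View pics/w15.png

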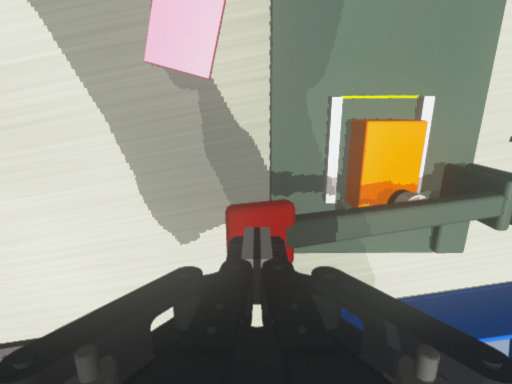

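```bash
python3 - <<'E'
from workcell import bot
from h import *
c=bot.calibration('side'); p=bot.observe()['position']
print('tcp px',proj(c,p),(proj(c,p)-[170,110])*5)
for y,z in((-105,149),(-109,135),(-112,120),(-116,105),(-120,79)):
    q=proj(c,np.r_[world(82,y)/1000,z/1000]); print(y,z,q.round(1),((q-[170,110])*5).round(0))
    print('top',proj(bot.calibration('top'),np.r_[world(82,y)/1000,z/1000]).round(1))
    print('wrist',proj(bot.calibration('wrist'),np.r_[world(82,y)/1000,z/1000]).round(1))
E
```

```text
tcp px [219.93499037 156.33507501] [249.67495186 231.67537504]
-105 149 [218.7 149. ] [244. 195.]
top [300.4 135.9]
wrist [272.9 243.2]
-109 135 [219.4 152. ] [247. 210.]
top [301.4 137.7]
wrist [264.7 232.4]
-112 120 [220.  155.3] [250. 226.]
top [301.9 139.5]
wrist [259.3 222.5]
-116 105 [220.6 158.4] [253. 242.]
top [302.8 141.4]
wrist [253.2 214.2]
-120 79 [221.4 164.1] [257. 270.]
top [303.2 144.4]
wrist [248.3 202.3]
```

The visible fingertips sit about 20 mm above the reported TCP in both views, so the paddle hasn't been touched yet. I'll go on slowly, guided by force and image.

Emit:
servo_tool([
  [0,0,-2,0,1],
  [0,0,-4,0,1],
  [0,0,-6,0,1],
  [0,0,-8,0,1],
  [0,0,-9,0,1],
  [0,0,-10,0,1],
  [0,0,-11,0,1],
  [0,0,-12,0,1],
  [0,0,-12,0,1],
  [0,0,-12,0,1],
])

```text
clock: 19.2
position: [0.6318, -0.1794, 0.1026]
tool_rot: [3.141, -0.0, 2.967]
force: [0.6, 0.0, -0.3]
grip_width: 0.0001
```

```bash
python3 look2.py 16
```

```text
19.2 [ 0.63183749 -0.17944471  0.10257286] [ 3.14139425e+00 -1.93001081e-04  2.96681521e+00] [ 0.62213843  0.01492489 -0.28792432] [  82.72881892 -113.32027292]
```

View pics/s16z.png

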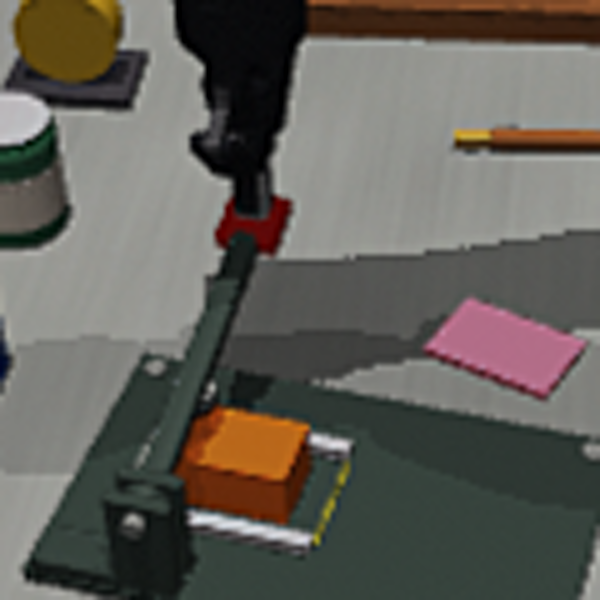

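View pics/w16.png

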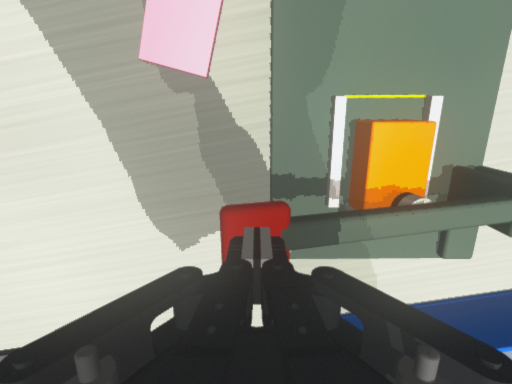

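The paddle is now moving with the tool: its lower edge in the side crop went from row 243 to 252. Carrying on along the arc.

Emit:
servo_tool([
  [0,-0.5,-3,0,1],
  [0,-1,-6,0,1],
  [-0.3,-1.5,-9,0,1],
  [-0.3,-2,-12,0,1],
  [-0.5,-2.5,-15,0,1],
  [-0.5,-3,-18,0,1],
  [-0.7,-3.5,-21,0,1],
  [-0.7,-4,-24,0,1],
  [-0.7,-4,-26,0,1],
  [-0.7,-4,-26,0,1],
])

```text
clock: 20.13
position: [0.6309, -0.1835, 0.0761]
tool_rot: [3.141, -0.001, 2.967]
force: [0.1, -0.2, -0.4]
grip_width: -0.0001
```

```bash
python3 look2.py 17
```

```text
20.1333 [ 0.63093489 -0.18351122  0.07610768] [ 3.14142295e+00 -6.96413784e-04  2.96675368e+00] [ 0.0606504  -0.20991998 -0.38781162] [  82.53803034 -117.4813694 ]
```

View pics/s17z.png

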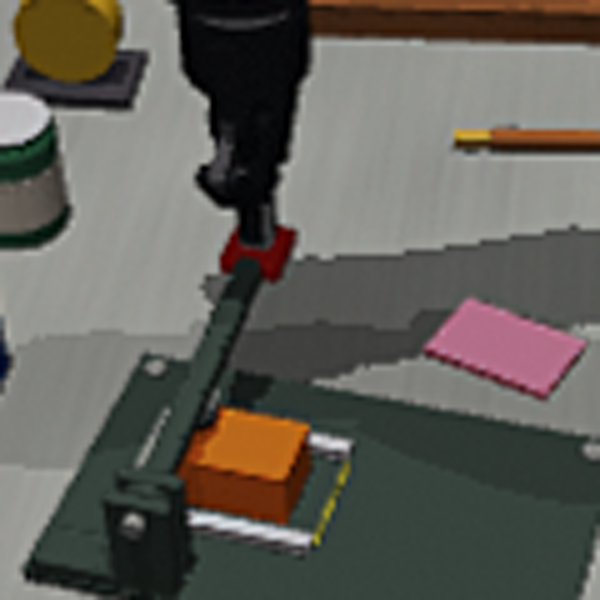

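View pics/w17.png

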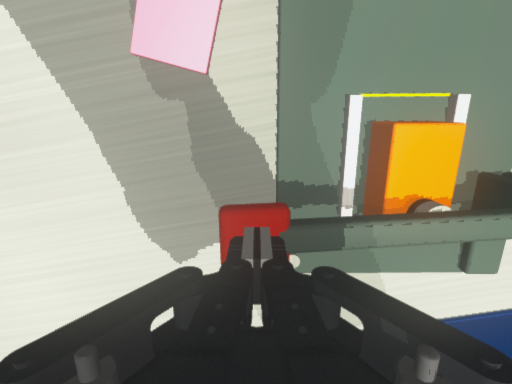

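Emit:
servo_tool([
  [0,-0.3,-2,0,1],
  [0,-0.5,-4,0,1],
  [0,-0.7,-6,0,1],
  [0,-0.8,-8,0,1],
  [0,-0.9,-9,0,1],
  [0,-1,-10,0,1],
  [0,-1,-11,0,1],
  [0,-1,-12,0,1],
  [0,-1,-12,0,1],
  [0,-1,-12,0,1],
])

```text
clock: 21.07
position: [0.6312, -0.1846, 0.0646]
tool_rot: [3.142, -0.0, 2.967]
force: [0.4, -0.2, 0.2]
grip_width: -0.0002
```

Emit:
servo_tool([
  [0,0,-0.5,0,1],
  [0,0,-1,0,1],
  [0,0,-1.5,0,1],
  [0,0,-2,0,1],
  [0,0,-2,0,1],
  [0,0,-2,0,1],
  [0,0,-2,0,1],
  [0,0,-2,0,1],
  [0,0,-2,0,1],
  [0,0,-2,0,1],
])

```text
clock: 21.9
position: [0.6312, -0.1845, 0.0627]
tool_rot: [3.142, -0.0, 2.967]
force: [0.1, 0.7, 0.4]
grip_width: -0.0
```

```bash
python3 look2.py 18
```

```text
21.9 [ 0.63120447 -0.18454922  0.06267379] [ 3.14156578e+00 -8.85752813e-07  2.96679398e+00] [0.07920219 0.71781859 0.41079767] [  82.98187347 -118.45764929]
```

View pics/s18z.png

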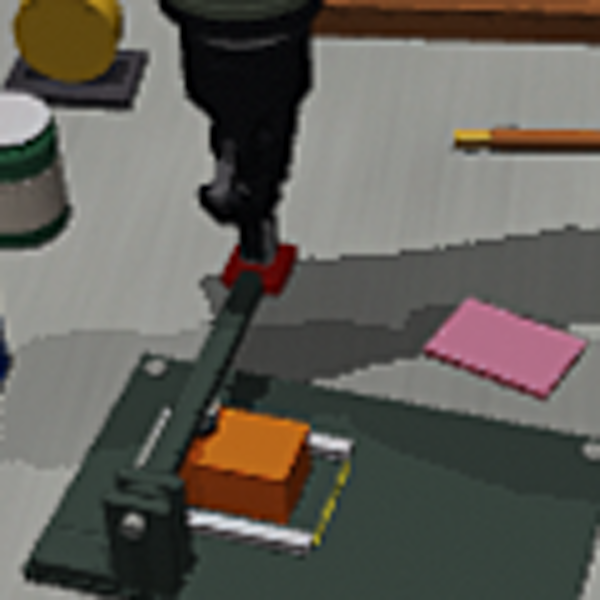

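View pics/w18.png

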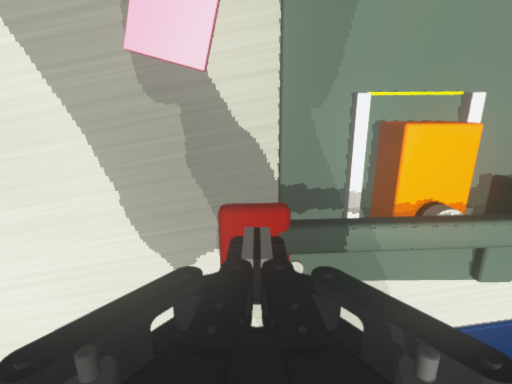

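Emit:
servo_tool([
  [0,0,-0.5,0,1],
  [0,0,-1,0,1],
  [0,0,-1.5,0,1],
  [0,0,-2,0,1],
  [0,0,-2.5,0,1],
  [0,0,-2.5,0,1],
  [0,0,-2.5,0,1],
  [0,0,-2.5,0,1],
  [0,0,-2.5,0,1],
  [0,0,-2.5,0,1],
])

```text
clock: 22.83
position: [0.6312, -0.1845, 0.0602]
tool_rot: [3.141, -0.0, 2.967]
force: [-0.8, -0.3, -0.6]
grip_width: -0.0
```

Emit:
servo_tool([
  [0,0,-0.3,0,1],
  [0,0,-0.6,0,1],
  [0,0,-0.9,0,1],
  [0,0,-1.2,0,1],
  [0,0,-1.5,0,1],
  [0,0,-1.5,0,1],
  [0,0,-1.5,0,1],
  [0,0,-1.5,0,1],
  [0,0,-1.5,0,1],
  [0,0,-1.5,0,1],
])

```text
clock: 23.67
position: [0.6312, -0.1846, 0.0587]
tool_rot: [-3.142, -0.0, 2.967]
force: [-0.0, 0.5, 0.6]
grip_width: -0.0005
```

Emit:
servo_tool([
  [0,0,-0.3,0,1],
  [0,0,-0.6,0,1],
  [0,0,-0.9,0,1],
  [0,0,-1.2,0,1],
  [0,0,-1.5,0,1],
  [0,0,-1.5,0,1],
  [0,0,-1.5,0,1],
  [0,0,-1.5,0,1],
  [0,0,-1.5,0,1],
  [0,0,-1.5,0,1],
])

```text
clock: 24.5
position: [0.6312, -0.1845, 0.0571]
tool_rot: [3.142, 0.0, 2.967]
force: [-0.6, -0.4, 0.3]
grip_width: 0.0003
```

```bash
python3 look2.py 19; python3 - <<'E'
import cv2
im=cv2.imread('pics/w19.png'); cv2.imwrite('pics/w19z.png',cv2.resize(im[90:290,330:512],None,fx=3,fy=3,interpolation=cv2.INTER_CUBIC))
E
```

```text
24.5 [ 0.63122798 -0.18452124  0.05713638] [3.14150261e+00 3.10995911e-05 2.96680697e+00] [-0.5975062  -0.37173119  0.29850592] [  83.0002316  -118.42604918]
```

View pics/s19z.png

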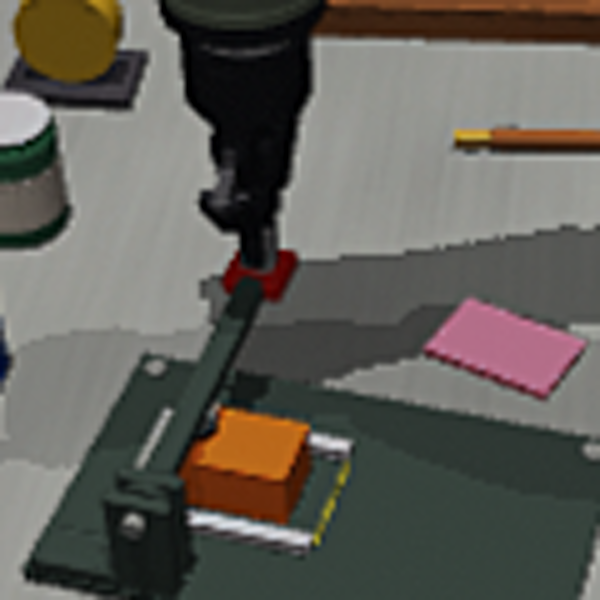

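View pics/w19z.png

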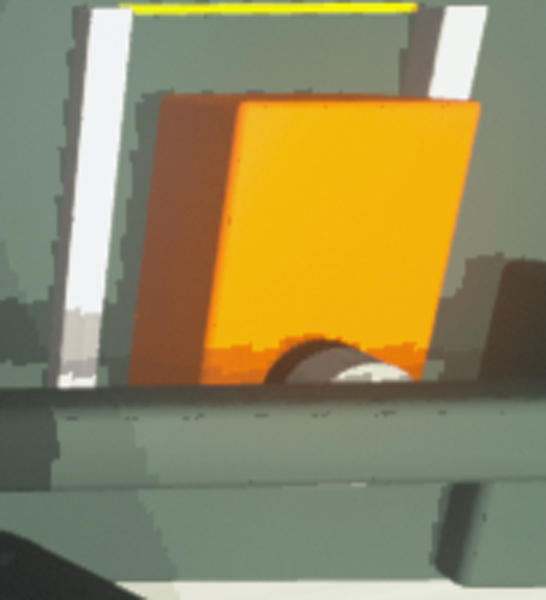

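Emit:
servo_tool([
  [0,0,-0.3,0,1],
  [0,0,-0.6,0,1],
  [0,0,-0.9,0,1],
  [0,0,-1.2,0,1],
  [0,0,-1.5,0,1],
  [0,0,-1.8,0,1],
  [0,0,-2,0,1],
  [0,0,-2,0,1],
  [0,0,-2,0,1],
  [0,0,-2,0,1],
])

```text
clock: 25.43
position: [0.6312, -0.1846, 0.0551]
tool_rot: [-3.142, -0.0, 2.967]
force: [-1.3, -1.1, 0.7]
grip_width: -0.0002
```

Emit:
servo_tool([
  [0,0,-0.3,0,1],
  [0,0,-0.6,0,1],
  [0,0,-0.9,0,1],
  [0,0,-1.2,0,1],
  [0,0,-1.5,0,1],
  [0,0,-1.5,0,1],
  [0,0,-1.5,0,1],
  [0,0,-1.5,0,1],
  [0,0,-1.5,0,1],
  [0,0,-1.5,0,1],
])

```text
clock: 26.27
position: [0.6312, -0.1845, 0.0537]
tool_rot: [3.141, -0.0, 2.967]
force: [0.7, 0.1, 0.0]
grip_width: 0.0004
```

```bash
python3 look2.py 20; python3 - <<'E'
from workcell import bot
from h import *
im=cv2.imread('pics/w20.png'); cv2.imwrite('pics/w20z.png',cv2.resize(im[90:290,200:512],None,fx=2.5,fy=2.5,interpolation=cv2.INTER_CUBIC))
for n in(16,17,18,19,20):
    im=cv2.imread(f'pics/s{n}raw.png'); h=cv2.cvtColor(im,cv2.COLOR_BGR2HSV)
    m=cv2.inRange(h,(0,150,60),(6,255,255))|cv2.inRange(h,(174,150,60),(180,255,255)); q=np.argwhere(m[140:180,205:240])+[140,205]; print(n,q.min(0),q.max(0),len(q))
    b=[ (140+np.where(m[140:180,u])[0].max()) for u in range(216,227) if m[140:180,u].any()]; print(b)
E
```

```text
26.2667 [ 0.63119969 -0.18448579  0.0536638 ] [ 3.14147445e+00 -3.80216368e-05  2.96681394e+00] [0.66635427 0.13407002 0.0437768 ] [  82.966279   -118.39598462]
16 [150 213] [160 227] 76
[np.int64(156), np.int64(155), np.int64(155), np.int64(156), np.int64(156), np.int64(158), np.int64(159), np.int64(159), np.int64(160), np.int64(157), np.int64(155)]
17 [156 214] [165 228] 70
[np.int64(163), np.int64(161), np.int64(160), np.int64(160), np.int64(161), np.int64(161), np.int64(163), np.int64(165), np.int64(165), np.int64(165), np.int64(162)]
18 [159 214] [168 228] 60
[np.int64(166), np.int64(164), np.int64(163), np.int64(163), np.int64(163), np.int64(163), np.int64(165), np.int64(168), np.int64(168), np.int64(168), np.int64(165)]
19 [160 215] [169 228] 55
[np.int64(167), np.int64(165), np.int64(164), np.int64(164), np.int64(164), np.int64(165), np.int64(166), np.int64(169), np.int64(169), np.int64(169), np.int64(167)]
20 [161 215] [170 228] 58
[np.int64(168), np.int64(166), np.int64(165), np.int64(165), np.int64(165), np.int64(165), np.int64(167), np.int64(170), np.int64(170), np.int64(170), np.int64(168)]
```

View pics/s20z.png

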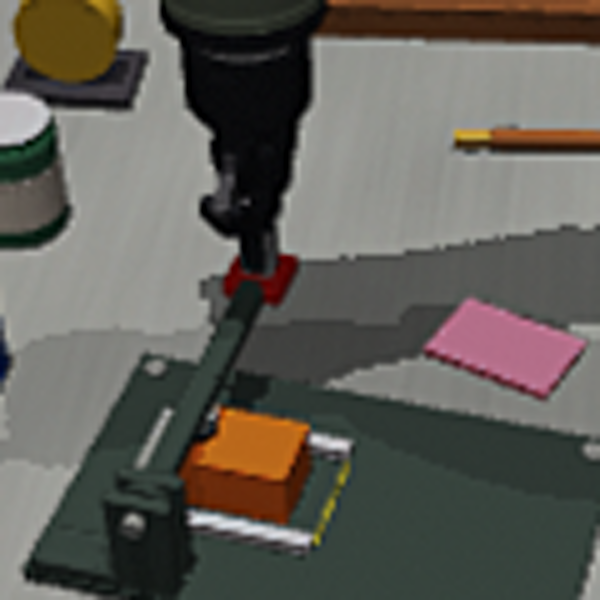

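View pics/w20z.png

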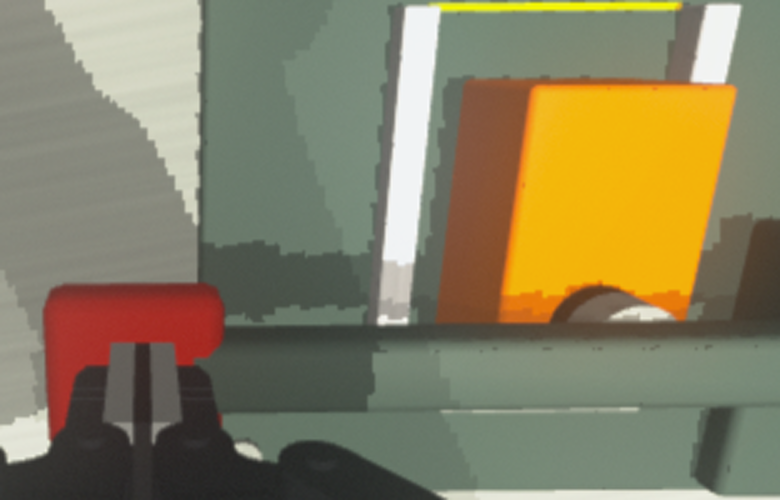

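```bash
python3 - <<'E'
from workcell import bot
from h import *
c=bot.calibration('side')
def pad(th): # th above level
    piv=np.array([85.,72.]); u=np.array([-np.cos(th),np.sin(th)]); n=np.array([np.sin(th),np.cos(th)])
    out=[]
    for a in(185,225):
        for h in(7,-7):
            yz=piv+a*u+h*n
            for x in(62,102):
                out.append(proj(c,np.r_[world(x,yz[0])/1000,yz[1]/1000]))
    o=np.array(out); return o.min(0).round(1),o.max(0).round(1)
for th in(.35,.3,.25,.2,.15,.1,.05,0,-.05): print(th,*pad(th), 'top z',round(72+205*np.sin(th)+7*np.cos(th),1))
E
```

```text
0.35 [210.5 142.6] [227.6 158.2] top z 148.9
0.3 [211.1 144.6] [228. 160.] top z 139.3
0.25 [211.6 146.8] [228.4 161.8] top z 129.5
0.2 [212.  149.1] [228.7 163.8] top z 119.6
0.15 [212.4 151.5] [229.  165.9] top z 109.6
0.1 [212.8 154. ] [229.2 168. ] top z 99.4
0.05 [213.1 156.5] [229.4 170.2] top z 89.2
0 [213.3 159.2] [229.5 172.5] top z 79.0
-0.05 [213.5 161.9] [229.6 174.8] top z 68.7
```

Emit:
servo_tool([
  [0,0,-0.2,0,1],
  [0,0,-0.4,0,1],
  [0,0,-0.6,0,1],
  [0,0,-0.8,0,1],
  [0,0,-1,0,1],
  [0,0,-1.2,0,1],
  [0,0,-1.2,0,1],
  [0,0,-1.2,0,1],
  [0,0,-1.2,0,1],
  [0,0,-1.2,0,1],
])

```text
clock: 27.2
position: [0.6312, -0.1846, 0.0525]
tool_rot: [-3.142, -0.0, 2.967]
force: [0.7, 0.2, 0.5]
grip_width: -0.0001
```

Emit:
servo_tool([
  [0,0,-0.2,0,1],
  [0,0,-0.4,0,1],
  [0,0,-0.6,0,1],
  [0,0,-0.8,0,1],
  [0,0,-1,0,1],
  [0,0,-1.2,0,1],
  [0,0,-1.2,0,1],
  [0,0,-1.2,0,1],
  [0,0,-1.2,0,1],
  [0,0,-1.2,0,1],
])

```text
clock: 28.03
position: [0.6312, -0.1846, 0.0513]
tool_rot: [-3.142, 0.0, 2.967]
force: [0.6, -0.5, 1.8]
grip_width: 0.0003
```

Emit:
servo_tool([
  [0,0,-0.2,0,1],
  [0,0,-0.4,0,1],
  [0,0,-0.6,0,1],
  [0,0,-0.8,0,1],
  [0,0,-1,0,1],
  [0,0,-1.2,0,1],
  [0,0,-1.2,0,1],
  [0,0,-1.2,0,1],
  [0,0,-1.2,0,1],
  [0,0,-1.2,0,1],
])

```text
clock: 28.87
position: [0.6313, -0.1846, 0.0506]
tool_rot: [-3.141, 0.0, 2.967]
force: [-4.1, 0.6, 9.7]
grip_width: -0.0004
```

Emit:
servo_tool([
  [0,0,-0.2,0,1],
  [0,0,-0.4,0,1],
  [0,0,-0.6,0,1],
  [0,0,-0.8,0,1],
  [0,0,-1,0,1],
  [0,0,-1,0,1],
  [0,0,-1,0,1],
  [0,0,-1,0,1],
  [0,0,-1,0,1],
  [0,0,-1,0,1],
])

```text
clock: 29.7
position: [0.6313, -0.1847, 0.0504]
tool_rot: [-3.141, 0.001, 2.967]
force: [-9.2, -0.2, 21.5]
grip_width: 0.0003
```

The foot is seated: force rose 1.8 → 9.7 → 21.5 N while z stalled. Lifting off straight up and clearing away.

Emit:
servo_tool([
  [0,0,1,0,1],
  [0,0,2,0,1],
  [0,0,4,0,1],
  [0,0,8,0,1],
  [0,0,18,0,1],
  [0,0,35,0,1],
  [0,0,60,0,1],
  [0,0,90,0,1],
  [-5,-15,115,0,1],
  [-15,-40,130,0,1],
])

```text
clock: 30.53
position: [0.618, -0.2218, 0.1831]
tool_rot: [3.14, 0.004, 2.971]
force: [1.5, 0.6, 0.3]
grip_width: -0.0002
```

Emit:
servo_tool([
  [-15,-15,0,0,1],
  [-35,-30,0,0,1],
  [-60,-45,0,0,1],
  [-80,-55,0,0,1],
  [-95,-60,0,0,1],
  [-100,-60,0,0,1],
  [-100,-60,0,0,1],
  [-100,-60,0,0,1],
  [-100,-60,0,0,1],
  [-100,-60,0,0,1],
])

```text
clock: 31.37
position: [0.5171, -0.2838, 0.1792]
tool_rot: [3.141, 0.0, 2.968]
force: [-0.2, -0.8, 0.0]
grip_width: -0.0001
```

```bash
python3 look2.py 21; python3 sidem.py pics/s21raw.png; python3 - <<'E'
from workcell import bot
from h import *
im=bot.grab_frame('top'); cv2.imwrite('pics/t21raw.png',im)
cv2.imwrite('pics/t21.png',cv2.resize(im[120:240,215:325],None,fx=5,fy=5,interpolation=cv2.INTER_CUBIC))
im=cv2.imread('pics/w21.png'); cv2.imwrite('pics/w21z.png',cv2.resize(im[120:320,312:512],None,fx=3,fy=3,interpolation=cv2.INTER_CUBIC))
im=cv2.imread(f'pics/s21raw.png'); h=cv2.cvtColor(im,cv2.COLOR_BGR2HSV)
m=cv2.inRange(h,(0,150,60),(6,255,255))|cv2.inRange(h,(174,150,60),(180,255,255)); q=np.argwhere(m[140:180,205:240])+[140,205]; print(q.min(0),q.max(0),len(q))
E
```

```text
31.3667 [ 0.51713844 -0.28381863  0.17918083] [3.14113164e+00 4.22684581e-04 2.96796653e+00] [-0.18575074 -0.8113324   0.02402075] [ -12.34035226 -235.84226437]
bbox 206 191 26 24
left bottom edge: yaw deg -0.3761036235928157 y at ends [23.2 22.9] x 19.4 69.8 rms 0.8006590401299276
[160 215] [170 228] 97
```

View pics/t21.png

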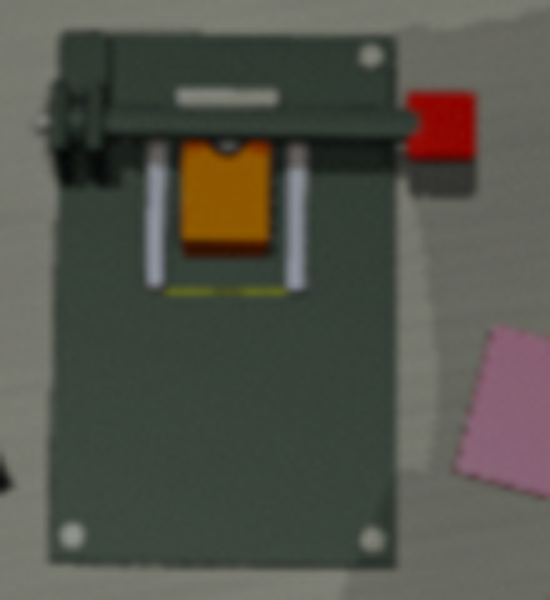

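View pics/s21z.png

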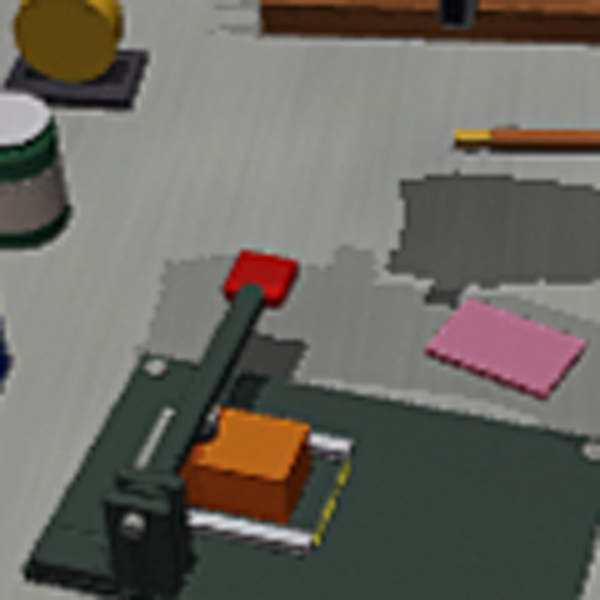

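View pics/w21.png

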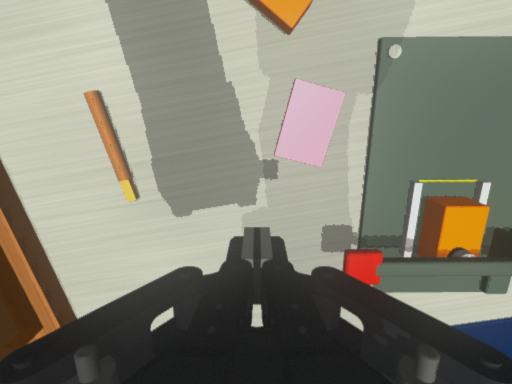

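```bash
python3 - <<'E'
from h import *
from scipy.ndimage import map_coordinates
# subpixel: lower red/front edge position per column by red-minus-green profile
for n in(17,18,19,20,21):
    im=cv2.imread(f'pics/s{n}raw.png').astype(float); d=im[...,2]-im[...,1]
    r=[]
    for u in (223,224,225):
        col=d[158:178,u]; i=np.where(col>30)[0].max(); t=30; r.append(158+i+(col[i]-t)/(col[i]-col[i+1]))
    # right edge row / weighted
    print(n,np.round(r,2))
E
```

```text
17 [165.49 165.89 165.44]
18 [168.43 168.42 168.47]
19 [169.5  169.74 169.67]
20 [170.32 170.5  170.47]
21 [170.74 171.03 171.  ]
```

```bash
python3 - <<'E'
from workcell import bot
from h import *
c=bot.calibration('wrist'); im=cv2.imread('pics/w21.png'); h=cv2.cvtColor(im,cv2.COLOR_BGR2HSV); V=h[...,2].astype(float)
t=np.array([clampxy(onz(c,u,197+np.diff(V[197:225,u]).argmax()+.5,.05)*1000) for u in range(445,482)]);f=np.polyfit(t[:,1],t[:,0],1)
print('rear top x',np.median(t[:,0]),'yaw',np.degrees(-np.arctan(f[0])))
ym=cv2.inRange(h,(22,120,90),(35,255,255)); q=np.argwhere(ym[172:192,410:490])+[172,410]
Y=np.array([clampxy(onz(c,u,v,.01)*1000) for v,u in q.astype(float)]);f=np.polyfit(Y[:,1],Y[:,0],1);print('yellow x',Y[:,0].mean(),np.degrees(-np.arctan(f[0])))
print(bot.observe()['force'],bot.observe()['clock']); print(bot.job_done())
E
```

```text
rear top x 20.96475180686931 yaw 0.41873355867283063
yellow x 1.886950251335722 0.2386794449784746
[0.54443839 0.13756355 0.23916618] 31.5167
the job is handed in; nothing more can be done
None
```

The job is handed in at about 31.5 s of the 72 s allowed. The block is home against the stop and the jaw foot is resting on it.

**What I did:** I pushed the orange block on the bed with the nearly shut fingers against its rear face. That squared it and centred it in the lane. I stopped when the force rose to about 7 N at the stop. I then pressed the paddle down until the force rose from about 2 to 21.5 N with the tool stalled, which I took as the foot reaching the block. Finally I lifted off and moved clear.

**Last checks:**
- **Block position:** its rear face is 19.1 mm past the yellow line, against 20 mm for fully home. That is within the roughly 2 mm camera error.
- **Block squareness:** its rear edge agrees with the yellow line to about 0.2°.
- **Rails:** it sits about 1 mm left of the lane centre, with visible gaps to both rails. I saw no contact with either one.
- **Lever:** the arm looks level, and in the side view the paddle stayed at the pressed height after release, to within about 1 mm. I could not see the contact between foot and block directly, so that rests on the force rise and the paddle height.
- **Bystanders:** the ones in the last views look unmoved. I did not check each one by measurement.

**What disagreed:**
- **Fingertip height:** the visible fingertips sat 20–25 mm above the reported tool point. The block was therefore pushed higher on its rear face than planned, and I used force and images for the paddle instead of height.
- **Block offset before the lane:** the side, wrist and top views gave +0.7, +4.2 and +2.9 mm. I used the clear top view.
- **Squareness in other views:** the side view gave readings of up to 0.7°. One automatic top-view reading was spoiled by the lever's shadow, so I ignored it.

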